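Change over a ratchet form-jaw clamp

ROBOT

A 6-joint arm with a two-finger parallel gripper is mounted at the origin on the work surface; the furniture and walls round the work are solid. World frame = base frame: x ahead of the robot, y to its left, z up, the work surface at z = 0. Lengths are in mm, angles in rad, forces in N, time in s.
With the tool pointing down it reaches from about 275 to 1000 mm from the base axis. Payload 8.4 kg.
Tool frame: the origin (TCP) lies midway between the tips of the shut fingers; the grasp point (between the pads) lies 19 mm behind it; z points along the fingers, y is the line along which they close (so a half turn about z gives the same grasp; the last joint's range is limited). The gripper opens to 85 mm and grips with 20 to 120 N. Pads are 22 mm wide; open, the fingers measure 114 mm over their backs; the gripper's body (76 mm by 85 mm) begins 54 mm behind the grasp point. The pads swing forward as they close: fully open they stand 13 mm farther back than shut.
Start: joints at [-1.15, 0.353, 1.633, -0, 1.155, -0.002], TCP at [256.446, -569.968, 231.281] pointing down, gripper open.
Joint ranges: [-2.63, 2.63], [-0.92, 2.1], [0.06, 2.66], [-1.3, 4.44], [0, 2.69], [-3.02, 3.02]. Speed limits (rad/s): [2.22, 2.22, 2.79, 3.14, 3.14, 3.14].

INTERFACE

Orientations are given as [roll, pitch, yaw] about the fixed x, y, z axes, in that order (R = Rz(yaw) Ry(pitch) Rx(roll)).
In Python, from rig import monitor, imaging, r gives the robot as it stands.
- The arm moves only by the tool drive_tool, never from a script. Its argument "plan" is a list of rows, each an object of numbers: "x", "y", "z": the shift along the tool's x, y, z in units of 50 mm (1.0 is 50 mm); "ax", "ay", "az": the turn, a rotation vector about the tool's x, y, z in units of 6 degrees (1.0 is 6 degrees); "hand": the finger opening in mm, from 0 to 85.4. In form: [{"x": .., "y": .., "z": .., "ax": .., "ay": .., "az": .., "hand": ..}, ...]. A call has 1 to 8 rows; each row is the pose to reach, as a shift and turn from the pose commanded when the call began, along the tool's axes at that moment; what a row does not reach only later rows make up. A row lasts 1/10 s, in which the tool goes at most 50 mm and 8.59 degrees, less where a joint would pass 70% of its speed; a pose out of reach is approached as far as the arm can. A call with a gripper value outside its range is refused whole. The fingers move at their own pace and stop on an object; "grip_force" is the grip in N (left out, the last holds). Time passes only in rows, so rows that repeat a pose let the fingers close. It gives the time, the measured TCP pose, the force, the opening and the grip force at its end, in the units of the state.
- monitor.sense(): the state, without advancing time (a new reading comes with each control period).
- imaging.grab_frame(name): name is "side" or "top"; returns the picture (400x640x3 uint8, red, green, blue); there is no depth.
- imaging.camera_info(name): a dict with "mtx" (3x3 intrinsics, pixels), "dist" ([k1, k2, p1, p2, k3] as OpenCV has them; the pictures are not rectified), "R" (3x3) and "t" (3): a world point X has camera coordinates R X + t. Camera axes: x right, y down, z forward; pixel columns grow to the right and rows downward; lengths in mm; the calibration is good to about 2 mm. A picture is of the moment at which its call begins. camera_info takes no time and is no camera call.
- r.sign_off(): hands the job in; it is judged then, once.
The state is a dict: "clock": time; "qpos": joint angles; "qvel": joint speeds; "joint_efforts": joint torques, N m; "eef_pos": TCP position; "tcp_rot": TCP orientation; "contact_force": force on the tool from outside, world axes, zero at the start; "wrist_torque": the same for the moment, N m; "opening": opening from 0.0 (shut) to 1.0 (fully open); "grasp_force": force on a finger pad.
Only numpy, scipy, OpenCV 4.12 (cv2) and the standard library are available. Lean on these libraries where they do the work, as an engineer would, in place of code of your own. Each camera call takes 0.05 s, during which the arm holds its last target. There are 200 camera calls.

TASK

Change the clamp over to the next bar blanks: throw the direction lever on the ratchet head to the opening side, ratchet the clamp right open, and put the turned piece that is in it into the metal tray. Stand every bar blank that is on the bench upright in the die cavity of its own outline, all the way down on the bed. Then throw the lever to the closing side, feel that the handle now free-wheels on its back-stroke, and ratchet the die shut on the blanks until its two halves meet; leave the tape measure, the tape roll and the marker where they lie.

Things in the scene. Friction and masses are not known exactly. Their poses are not given: they have to be found in the camera images.
- clamp: Clamp fixed to the bench: steel bed 142 (its x) by 276 mm (its y), 16 mm thick, with a split die and a grey gear housing (y -118 to -166 mm, 60 mm high). Origin on the bench, in the plane where the die halves meet. Fixed half at x 0 to +36 mm; the moving half slides to -x to open. Halves: y -94 to +94 mm, tops 34 mm above the bench, three through cavities cut half in each, 0.3 mm room when shut.
- square_cavity (a point): Centre of the square cavity when the die is shut, on the bed (16 mm above the bench), at the clamp's y = +60 mm. With the die open the middle of the cavity's space lies 13 mm to the clamp's -x of it. Its corners point along the clamp's x and y.
- round_cavity (a point): Centre of the round cavity when the die is shut, on the bed (16 mm above the bench), at the clamp's y = 0. With the die open the middle of the cavity's space lies 13 mm to the clamp's -x of it; closing then centres the blank.
- hex_cavity (a point): Centre of the six-sided cavity when the die is shut, on the bed (16 mm above the bench), at the clamp's y = -60 mm. With the die open the middle of the cavity's space lies 13 mm to the clamp's -x of it. Two flats face the clamp's +x and -x, two corners point along its y.
- jaw (a joint): Opening of the die, m: 0 = the halves meet, 0.026 = fully open. The jaw stays where it is left; a rack and pinion move it 15 mm per radian of driving handle stroke (about 5 N at the grip), so it takes two to four strokes.
- ratchet_axis (a point): Point on the upright axis about which the ratchet handle swings, on top of the ratchet head, 83 mm above the bench.
- handle (a joint): Ratchet handle angle about its upright axis, rad, counter-clockwise from above, stops at -0.42 and +0.42; at 0 it points along the clamp's -y. It stays where left. It drives only in the direction set by the lever and free-wheels (light clicks) the other way; 24 teeth: up to 0.26 rad of each stroke is lost before the pawl bites.
- handle_grip (a point): Middle of the black upright grip at the handle's end, 112 mm above the bench: a round post 20 mm in diameter, 81 to 134 mm above the bench, 110 mm from the ratchet axis. Can be pinched from above and moved along an arc.
- lever (a joint): Direction lever on the ratchet head, rad, counter-clockwise from the handle's line; pinned 42 mm from the ratchet axis. Thrown over centre to +0.6 or -0.6 (0.35 if a nose rests on a tooth). Positive (tab on the clamp's -x side): counter-clockwise strokes drive and open the die. Negative (tab on the +x side): clockwise strokes drive and close it. Starts on either side.
- lever_tab (a point): Middle of the lever's upright tab, 99 mm above the bench, over the head, 30 mm from its pin towards the ratchet axis. Tab 10 mm thick across the handle's line, 12 mm along it, 83 to 106 mm above the bench; head top at 83, lever arm's top at 88 mm. It swings 17 mm to either side of the handle's line. Push it sideways with shut fingers (about 2 N), or pinch it.
- round_blank: Plain round brass bar blank, 37 mm in diameter, 36 mm tall, standing on the bench, about 0.33 kg. Origin at the centre of its underside, z up. Absent (None) in some starts.
- hex_blank: Plain six-sided brass bar blank, 34 mm across flats, 39 mm across corners, 36 mm tall, standing, about 0.3 kg. Origin at the centre of its underside; two corners lie along its x, two flats face its +y and -y. Absent in some starts.
- square_blank: Plain square brass bar blank, 32 mm a side, 36 mm tall, standing, about 0.31 kg. Origin at the centre of its underside; its flats face its x and y. Absent in some starts.
- turned_piece: Finished brass piece, 37 mm in diameter up to 24 mm, then a turned neck 24 mm in diameter up to 36 mm, 0.26 kg; stands in the round cavity on the bed at the start. Origin at the centre of its underside, z up.
- tray: Loose shallow aluminium tray for finished pieces, 120 mm (its x) by 100 mm (its y), walls 26 mm high, wall and floor 3 mm thick. Origin at the centre of its underside.
- tape_measure: Bystander: yellow tape measure, 66 by 73 mm, 32 mm high. Origin at the centre of its underside.
- tape: Bystander: roll of black electrical tape, 62 mm in diameter, 19 mm high. Origin at the centre of its underside.
- marker: Bystander: marker pen lying flat, 135 mm long along its y, 17 mm thick. Origin at the centre of its underside.

How it is judged:
By the outcome, as a careful person would: the job done as asked, in the order asked, and still so for the second after the job is handed in, with the robot touching nothing.
Of round_blank, hex_blank, square_blank only 2 to 3 are there at a start; the rules pass over those that are not, and their reading is None.
At some moment in a run one of round_blank, hex_blank, square_blank, tray may be knocked a few centimetres aside while the robot is not near it.
It also fails if it takes over 210 s, if anything falls off the work surface, if the arm or the gripper's body presses on something with over 40 N, if the wrist force passes 120 N, or if a joint passes its speed limit or range.

## Working session

There is one attempt and no reset: what is moved stays moved. The work goes in short steps, Python scripts to look and compute and a tool call to move; the robot and the scene stay as the last step left them, time stands still between calls to the robot, and variables do not carry over. Pictures are saved under pics/ and viewed, at most 14 in all, crops included, and the job is handed in when it is done.

Besides the shell and the picture viewer there is one more tool, called after "Emit:" as name(argument=value, ...) on one line, values as JSON. drive_tool: Moves the arm, as the interface text tells. Its arguments: {"type":"object","properties":{"plan":{"type":"array","items":{"type":"object","properties":{"x":{"type":"number"},"y":{"type":"number"},"z":{"type":"number"},"ax":{"type":"number"},"ay":{"type":"number"},"az":{"type":"number"},"hand":{"type":"number"}}}},"grip_force":{"type":"number"}},"required":["plan"]}

```bash
ls; mkdir -p pics; python3 - <<'E'
from rig import monitor, imaging, r
import cv2,numpy as np
np.set_printoptions(precision=4,suppress=True)
for n in ("top","side"):
    im=imaging.grab_frame(n); cv2.imwrite(f"pics/{n}0.png",im[:,:,::-1]); print(n,imaging.camera_info(n))
print(monitor.sense())
E
```

```text
pics
top {'mtx': array([[469.335 ,   0.    , 331.3051],
       [  0.    , 469.335 , 194.6934],
       [  0.    ,   0.    ,   1.    ]]), 'dist': array([-0.0687,  0.    ,  0.    ,  0.    ,  0.    ]), 'R': array([[-0.001 , -0.9997, -0.0232],
       [-0.986 ,  0.0049, -0.1667],
       [ 0.1667,  0.0227, -0.9857]]), 't': array([  53.7416,  491.7614, 1215.142 ])}
side {'mtx': array([[419.4412,   0.    , 314.7194],
       [  0.    , 419.4412, 200.92  ],
       [  0.    ,   0.    ,   1.    ]]), 'dist': array([-0.0091,  0.    ,  0.    ,  0.    ,  0.    ]), 'R': array([[ 0.9978, -0.0657, -0.0097],
       [-0.0504, -0.6554, -0.7536],
       [ 0.0431,  0.7524, -0.6573]]), 't': array([-463.2725,  118.1429, 1315.1147])}
{'clock': 0.1, 'qpos': array([-1.1504,  0.3536,  1.634 , -0.    ,  1.1552, -0.0024]), 'qvel': array([-0.0009, -0.0021, -0.0019, -0.0009,  0.0008, -0.0013]), 'joint_efforts': array([  0.001 , -60.6359, -34.2818,   0.    ,   0.0038,  -0.    ]), 'eef_pos': array([ 256.2673, -569.5964,  230.6232]), 'tcp_rot': array([-3.1404,  0.    ,  0.4228]), 'contact_force': array([-0.5477,  0.1755, -0.3936]), 'wrist_torque': array([ 0.034 , -0.0714, -0.0008]), 'grasp_force': 0.0, 'opening': 0.999196434926559}
```

View pics/top0.png

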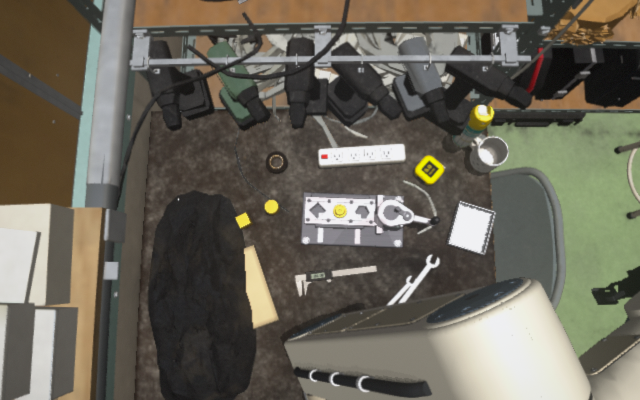

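View pics/side0.png

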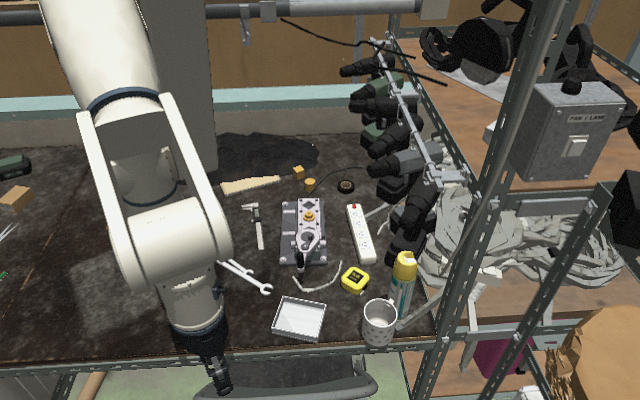

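The top view shows the clamp at about (350,220), the round blank at (271,207), the square blank at (243,220) and the tray at (472,227). I'm enlarging these.

```bash
python3 - <<'E'
import cv2
a=cv2.imread("pics/top0.png")[150:280,225:500]; b=cv2.imread("pics/side0.png")[150:345,215:385]
cv2.imwrite("pics/top0c.png",cv2.resize(a[25:105,0:225],None,fx=3.5,fy=3.5,interpolation=3))
cv2.imwrite("pics/side0c.png",cv2.resize(b[5:150],None,fx=4,fy=4,interpolation=3))
E
```

```text
(no output)
```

View pics/top0c.png

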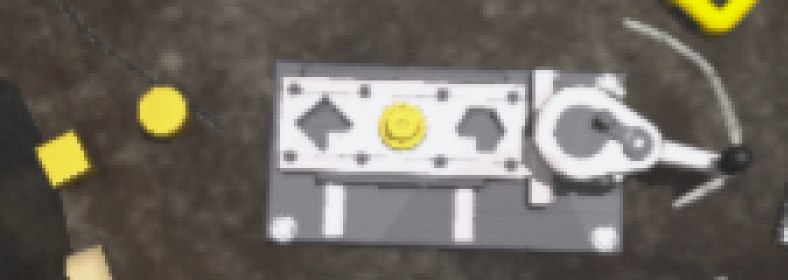

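View pics/side0c.png

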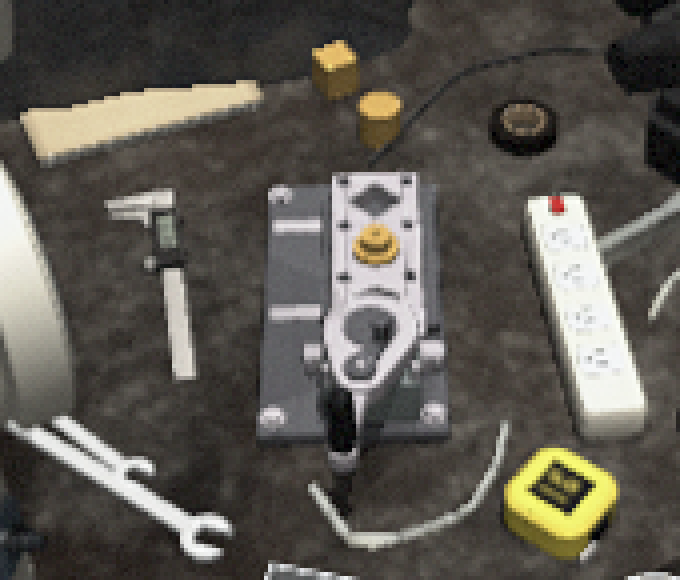

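Readings: the lever tab, at crop (600,122), lies on the +x side, which is the closing side. The grip is at (735,157), the round blank's top at (162,110), the square's at (64,158) and the neck top at (402,122). I'll triangulate these.

```bash
cat > h.py <<'E'
import numpy as np,cv2
from rig import imaging
C={n:imaging.camera_info(n) for n in("top","side")}
def ray(n,p):
    c=C[n];u=cv2.undistortPoints(np.array([[p]],float),c["mtx"],c["dist"])[0,0]
    R=np.array(c["R"]);return -R.T@c["t"],R.T@np.array([u[0],u[1],1])
def atz(n,p,z):
    o,d=ray(n,p);return o+d*(z-o[2])/d[2]
def tri(pt,ps):
    o,d=ray("top",pt);q,e=ray("side",ps)
    s=np.linalg.lstsq(np.c_[d,-e],q-o,rcond=None)[0]
    a,b=o+d*s[0],q+e*s[1];return (a+b)/2,np.linalg.norm(a-b)
def proj(n,X):
    c=C[n];return cv2.projectPoints(np.array(X,float).reshape(-1,3),cv2.Rodrigues(np.array(c["R"]))[0],np.array(c["t"]),c["mtx"],c["dist"])[0][:,0]
E
python3 - <<'E'
from h import *
np.set_printoptions(precision=1,suppress=True)
T=lambda x,y:(225+x/3.5,175+y/3.5); S=lambda x,y:(215+x/4,155+y/4)
for n,a,b in [("tab",(600,120),(380,325)),("grip",(735,155),(343,392)),("round",(162,110),(379,103)),("square",(64,157),(334,50)),("neck",(403,122),(376,232)),("dieNW",(283,78),(332+85,174)),("dieSW",(279,168),(332,174)),("bedNW",(277,62),(437,187)),("bedSW",(268,238),(266,185)),("bedSE",(620,248),(258,433)),("bedNE",(625,74),(447,433)),("screwSW",(284,228),(281,195)),("screwSE",(604,236),(270,413))]:
    print(n,*tri(T(*a),S(*b)))
for n,p in [("tray",(472,227)),("tapem",(430,170)),("tape",(277,162))]: print(n,atz("top",p,20))
for p in [(276,324),(326.5,341),(315,302.5)]: print("trayside",p,atz("side",p,13))
E
```

```text
tab [ 444.4 -114.8   94.3] 0.2546460945533803
grip [ 415.1 -205.6  127.3] 0.8062605469196146
round [461.6 214.3  33.7] 0.8083694201225181
square [424.9 288.3  38.9] 0.6634706150825642
neck [449.1  28.7  51.3] 0.9603587685716493
dieNW [487.6 121.5  29.1] 0.5275834154766194
dieSW [416.8 123.8  32. ] 0.4674537733315068
bedNW [504.5 128.1   7.6] 1.7023564534678142
bedSW [362.6 132.9  15.9] 4.279682937237032
bedSE [ 354.6 -137.6   12.8] 3.611912353780635
bedNE [ 491.1 -145.2    9.8] 2.4300138072628235
screwSW [372.7 121.1  13.8] 0.3655272559874716
screwSE [ 363.6 -124.7   19.2] 3.252350955988937
tray [ 405.5 -326.1   20. ]
tapem [ 563.  -218.3   20. ]
tape [588.2 203.1  20. ]
trayside (276, 324) [ 343.4 -338.9   13. ]
trayside (326.5, 341) [ 467.4 -395.6   13. ]
trayside (315, 302.5) [ 446.7 -281.    13. ]
```

```bash
python3 - <<'E'
from h import *
np.set_printoptions(precision=1,suppress=True)
T=lambda x,y:(225+x/3.5,175+y/3.5); S=lambda x,y:(215+x/4,155+y/4)
print("ring",atz("top",T(580,131),83),atz("side",S(371,335),83))
print("pin",tri(T(633,145),S(362,368)))
print("tab z106",atz("top",T(600,121),104),"side",atz("side",S(380,322),104))
print("grip",atz("top",T(735,155),134),atz("side",S(343,392),134))
print("housing corners",atz("top",T(543,70),60),atz("top",T(540,203),60))
a=cv2.imread("pics/top0.png")[175:260,370:490]; b=cv2.imread("pics/side0.png")[220:345,260:345]
cv2.imwrite("pics/c.png",np.hstack([cv2.resize(a,(480,340),interpolation=3),cv2.resize(b,(300,440),interpolation=3)[:340]]))
E
```

```text
ring [ 438.  -101.2   83. ] [ 437.8 -113.2   83. ]
pin (array([ 429. , -140.4,   78.4]), np.float64(1.8685959412363153))
tab z106 [ 442.5 -113.6  104. ] side [ 444.1 -121.3  104. ]
grip [ 413.9 -204.3  134. ] [ 415.4 -211.5  134. ]
housing corners [487.4 -76.8  60. ] [387.2 -72.8  60. ]
```

View pics/c.png

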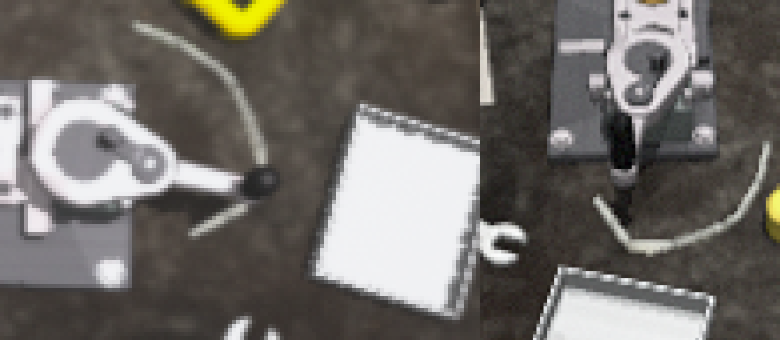

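The head's geometry agrees: the ratchet axis is at about (439,-101), the grip at (414.5,-206), and the handle is at about -0.2 rad. The tab is near (446,-118), on the closing side. I'll start moving to the lever's +x side.

```bash
cat > go.py <<'E'
import sys,numpy as np
from rig import monitor
from scipy.spatial.transform import Rotation as Ro
def go(*ts):
    s=monitor.sense();R=Ro.from_euler("xyz",s["tcp_rot"]);p=np.array(s["eef_pos"])
    print("at",p.round(1),np.round(s["tcp_rot"],3),"F",np.round(s["contact_force"],1),"t",round(s["clock"],1),"op",round(s["opening"]*85.4,1))
    for t in ts:
        d=R.inv().apply(np.array(t[:3])-p)/50
        a=np.degrees((R.inv()*Ro.from_euler("xyz",[np.pi,0,t[3]])).as_rotvec())/6
        print(t,"xyz",d.round(3),"a",a.round(3))
if __name__=="__main__": go(*[tuple(map(float,a.split(","))) for a in sys.argv[1:]])
E
python3 go.py 500,-118,180,0
```

```text
at [ 256.3 -569.6  230.6] [-3.14   0.     0.423] F [-0.5  0.2 -0.4] t 0.1 op 85.3
(500.0, -118.0, 180.0, 0.0) xyz [ 8.151 -6.236  1.02 ] a [-1.200e-02  3.000e-03  4.037e+00]
```

Emit:
drive_tool(plan=[{"x": 8.15, "y": -6.24, "z": 1.02, "az": 4.04, "hand": 0}, {"x": 8.15, "y": -6.24, "z": 1.02, "az": 4.04, "hand": 0}, {"x": 8.15, "y": -6.24, "z": 1.02, "az": 4.04, "hand": 0}, {"x": 8.15, "y": -6.24, "z": 1.02, "az": 4.04, "hand": 0}, {"x": 8.15, "y": -6.24, "z": 1.02, "az": 4.04, "hand": 0}, {"x": 8.15, "y": -6.24, "z": 1.02, "az": 4.04, "hand": 0}, {"x": 8.15, "y": -6.24, "z": 1.02, "az": 4.04, "hand": 0}, {"x": 8.15, "y": -6.24, "z": 1.02, "az": 4.04, "hand": 0}])

```text
invalid input
```

```bash
python3 go.py 490,-118,94,0 500,-118,180,0
```

```text
at [ 256.3 -569.6  230.6] [-3.14   0.     0.423] F [-0.5  0.2 -0.4] t 0.1 op 85.3
(490.0, -118.0, 94.0, 0.0) xyz [ 7.969 -6.315  2.74 ] a [-1.200e-02  3.000e-03  4.037e+00]
(500.0, -118.0, 180.0, 0.0) xyz [ 8.151 -6.236  1.02 ] a [-1.200e-02  3.000e-03  4.037e+00]
```

Emit:
drive_tool(plan=[{"x": 0.7, "y": -0.5, "z": 0.1, "ax": 0, "ay": 0, "az": 1.0, "hand": 0}, {"x": 1.4, "y": -1.1, "z": 0.2, "ax": 0, "ay": 0, "az": 2.0, "hand": 0}, {"x": 2.1, "y": -1.6, "z": 0.3, "ax": 0, "ay": 0, "az": 3.0, "hand": 0}, {"x": 2.8, "y": -2.1, "z": 0.4, "ax": 0, "ay": 0, "az": 4.04, "hand": 0}, {"x": 3.5, "y": -2.7, "z": 0.5, "ax": 0, "ay": 0, "az": 4.04, "hand": 0}, {"x": 4.2, "y": -3.2, "z": 0.6, "ax": 0, "ay": 0, "az": 4.04, "hand": 0}, {"x": 4.9, "y": -3.7, "z": 0.7, "ax": 0, "ay": 0, "az": 4.04, "hand": 0}, {"x": 5.6, "y": -4.3, "z": 0.8, "ax": 0, "ay": 0, "az": 4.04, "hand": 0}], grip_force=40)

```text
clock: 0.9
eef_pos: [424.3, -257.6, 191.1]
tcp_rot: [3.141, -0.0, -0.001]
contact_force: [1.3, -0.9, 0.2]
opening: -0.0
grasp_force: 0.0
```

```bash
python3 go.py 490,-118,94,0 500,-118,180,0
```

```text
at [ 424.3 -257.6  191.1] [ 3.141e+00 -0.000e+00 -1.000e-03] F [ 1.3 -0.9  0.2] t 0.9 op -0.0
(490.0, -118.0, 94.0, 0.0) xyz [ 1.312 -2.794  1.941] a [ 0.002 -0.003 -0.006]
(500.0, -118.0, 180.0, 0.0) xyz [ 1.512 -2.793  0.221] a [ 0.002 -0.003 -0.006]
```

Emit:
drive_tool(plan=[{"x": 0.7, "y": -0.9, "z": 0.2, "hand": 0}, {"x": 1.4, "y": -1.8, "z": 0.2, "hand": 0}, {"x": 1.5, "y": -2.8, "z": 0.2, "hand": 0}, {"x": 1.5, "y": -2.8, "z": 0.8, "hand": 0}, {"x": 1.4, "y": -2.8, "z": 1.5, "hand": 0}, {"x": 1.31, "y": -2.8, "z": 1.94, "hand": 0}, {"x": 1.31, "y": -2.8, "z": 1.94, "hand": 0}])

```text
invalid input
```

```bash
python3 go.py; python3 - <<'E'
from h import *
im=imaging.grab_frame("side"); cv2.imwrite("pics/s1.png",cv2.resize(im[150:345,215:385,::-1],None,fx=3,fy=3,interpolation=3)); im=imaging.grab_frame("top");cv2.imwrite("pics/t1.png",im[:,:,::-1])
E
```

```text
at [ 424.3 -257.6  191.1] [ 3.141e+00 -0.000e+00 -1.000e-03] F [ 1.3 -0.9  0.2] t 0.9 op -0.0
```

View pics/s1.png

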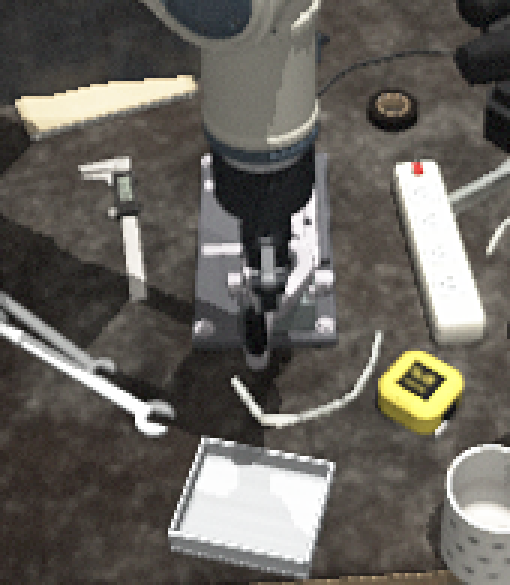

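All fields must be given in every row. The picture shows the hand hovering before the head, with nothing disturbed.

Emit:
drive_tool(plan=[{"x": 0.7, "y": -0.9, "z": 0.2, "ax": 0, "ay": 0, "az": 0, "hand": 0}, {"x": 1.4, "y": -1.8, "z": 0.2, "ax": 0, "ay": 0, "az": 0, "hand": 0}, {"x": 1.5, "y": -2.8, "z": 0.2, "ax": 0, "ay": 0, "az": 0, "hand": 0}, {"x": 1.5, "y": -2.8, "z": 0.8, "ax": 0, "ay": 0, "az": 0, "hand": 0}, {"x": 1.4, "y": -2.8, "z": 1.5, "ax": 0, "ay": 0, "az": 0, "hand": 0}, {"x": 1.31, "y": -2.8, "z": 1.94, "ax": 0, "ay": 0, "az": 0, "hand": 0}, {"x": 1.31, "y": -2.8, "z": 1.94, "ax": 0, "ay": 0, "az": 0, "hand": 0}], grip_force=40)

```text
clock: 1.7
eef_pos: [486.2, -118.6, 91.5]
tcp_rot: [-3.14, 0.006, -0.0]
contact_force: [-0.1, 0.1, 0.1]
opening: -0.002
grasp_force: 0.0
```

```bash
python3 go.py 470,-118,94,0 440,-118,94,0
```

```text
at [ 486.2 -118.6   91.5] [-3.14   0.006 -0.   ] F [-0.1  0.1  0.1] t 1.7 op -0.1
(470.0, -118.0, 94.0, 0.0) xyz [-0.325 -0.012 -0.047] a [-0.013  0.058 -0.001]
(440.0, -118.0, 94.0, 0.0) xyz [-0.925 -0.012 -0.043] a [-0.013  0.058 -0.001]
```

Emit:
drive_tool(plan=[{"x": -0.2, "y": 0, "z": -0.03, "ax": 0, "ay": 0, "az": 0, "hand": 0}, {"x": -0.3, "y": 0, "z": -0.03, "ax": 0, "ay": 0, "az": 0, "hand": 0}, {"x": -0.4, "y": 0, "z": -0.03, "ax": 0, "ay": 0, "az": 0, "hand": 0}, {"x": -0.5, "y": 0, "z": -0.03, "ax": 0, "ay": 0, "az": 0, "hand": 0}], grip_force=40)

```text
clock: 2.1
eef_pos: [464.3, -119.4, 96.8]
tcp_rot: [3.141, -0.002, -0.001]
contact_force: [-0.2, -0.7, -0.5]
opening: 0.002
grasp_force: 0.0
```

Emit:
drive_tool(plan=[{"x": -0.1, "y": 0, "z": 0, "ax": 0, "ay": 0, "az": 0, "hand": 0}, {"x": -0.2, "y": 0, "z": 0, "ax": 0, "ay": 0, "az": 0, "hand": 0}], grip_force=40)

```text
clock: 2.3
eef_pos: [454.4, -119.2, 96.3]
tcp_rot: [3.141, -0.002, -0.0]
contact_force: [0.5, -0.9, 0.9]
opening: -0.003
grasp_force: 0.5
```

Emit:
drive_tool(plan=[{"x": -0.1, "y": 0, "z": 0, "ax": 0, "ay": 0, "az": 0, "hand": 0}, {"x": -0.2, "y": 0, "z": 0, "ax": 0, "ay": 0, "az": 0, "hand": 0}], grip_force=40)

```text
clock: 2.5
eef_pos: [443.3, -119.0, 95.7]
tcp_rot: [-3.142, 0.001, -0.0]
contact_force: [-0.4, 0.2, -0.3]
opening: -0.001
grasp_force: 0.0
```

Emit:
drive_tool(plan=[{"x": -0.1, "y": 0, "z": 0.05, "ax": 0, "ay": 0, "az": 0, "hand": 0}, {"x": -0.2, "y": 0, "z": 0.05, "ax": 0, "ay": 0, "az": 0, "hand": 0}], grip_force=40)

```text
clock: 2.7
eef_pos: [434.7, -119.3, 93.1]
tcp_rot: [3.141, -0.002, -0.0]
contact_force: [11.5, -1.7, -6.1]
opening: 0.003
grasp_force: 5.6
```

Emit:
drive_tool(plan=[{"x": -0.08, "y": 0, "z": 0, "ax": 0, "ay": 0, "az": 0, "hand": 0}], grip_force=40)

```text
clock: 2.8
eef_pos: [434.0, -119.9, 93.9]
tcp_rot: [3.14, -0.009, -0.001]
contact_force: [20.4, 0.3, -13.3]
opening: 0.0
grasp_force: 10.1
```

Emit:
drive_tool(plan=[{"x": 0.6, "y": 0, "z": 0, "ax": 0, "ay": 0, "az": 0, "hand": 0}, {"x": 0.9, "y": 0, "z": -1.0, "ax": 0, "ay": 0, "az": 0, "hand": 0}, {"x": 0.9, "y": -0.9, "z": -2.0, "ax": 0, "ay": 0, "az": 0, "hand": 0}, {"x": 0.9, "y": -1.8, "z": -3.0, "ax": 0, "ay": 0, "az": 0, "hand": 0}, {"x": 0.9, "y": -2.7, "z": -3.0, "ax": 0, "ay": 0, "az": 0, "hand": 30}, {"x": 0.9, "y": -3.6, "z": -3.0, "ax": 0, "ay": 0, "az": 0, "hand": 30}], grip_force=40)

```text
clock: 3.4
eef_pos: [475.9, 44.2, 243.3]
tcp_rot: [-3.141, -0.004, -0.002]
contact_force: [-0.1, -0.8, 0.5]
opening: 0.331
grasp_force: 0.0
```

```bash
python3 go.py;  python3 - <<'E'
from h import *
a=imaging.grab_frame("top")[175:260,370:470,::-1]; b=imaging.grab_frame("side")[210:300,260:350,::-1]
cv2.imwrite("pics/l2.png",np.hstack([cv2.resize(a,(400,340),interpolation=3),cv2.resize(b,(340,340),interpolation=3)]))
E
```

```text
at [475.9  44.2 243.3] [-3.141e+00 -4.000e-03 -2.000e-03] F [-0.1 -0.8  0.5] t 3.4 op 28.3
```

View pics/l2.png

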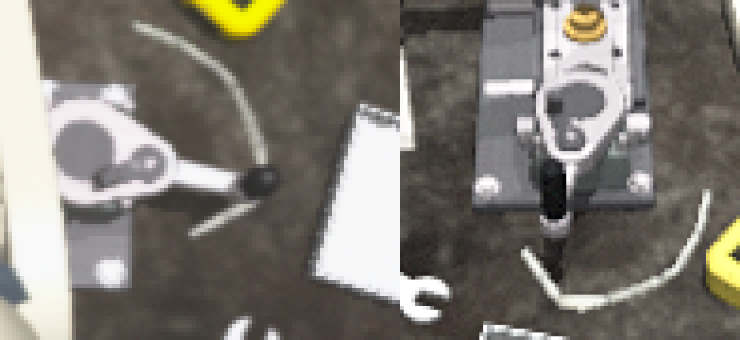

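The picture confirms the tab now lies on the −x (opening) side and the handle hasn't moved. Next I'll pinch the grip from above.

Emit:
drive_tool(plan=[{"x": -0.2, "y": 0.8, "z": 0.3, "ax": 0, "ay": 0, "az": -1.4, "hand": 50}, {"x": -0.4, "y": 1.6, "z": 0.6, "ax": 0, "ay": 0, "az": -2.8, "hand": 50}, {"x": -0.6, "y": 2.4, "z": 0.8, "ax": 0, "ay": 0, "az": -4.2, "hand": 50}, {"x": -0.8, "y": 3.2, "z": 1.0, "ax": 0, "ay": 0, "az": -5.6, "hand": 50}, {"x": -1.0, "y": 4.0, "z": 1.0, "ax": 0, "ay": 0, "az": -7.0, "hand": 50}, {"x": -1.2, "y": 4.8, "z": 1.0, "ax": 0, "ay": 0, "az": -8.4, "hand": 50}, {"x": -1.23, "y": 5.0, "z": 1.0, "ax": 0, "ay": 0, "az": -9.8, "hand": 50}, {"x": -1.23, "y": 5.0, "z": 1.0, "ax": 0, "ay": 0, "az": -11.2, "hand": 50}], grip_force=40)

```text
clock: 4.3
eef_pos: [412.2, -209.4, 190.4]
tcp_rot: [-3.141, 0.001, 1.102]
contact_force: [0.8, 0.3, 0.3]
opening: 0.589
grasp_force: 0.0
```

```bash
python3 go.py 414.5,-207,190,1.5708
```

```text
at [ 412.2 -209.4  190.4] [-3.141e+00  1.000e-03  1.102e+00] F [0.8 0.3 0.3] t 4.3 op 50.3
(414.5, -207.0, 190.0, 1.5708) xyz [0.064 0.02  0.009] a [-0.01   0.005 -4.472]
```

Emit:
drive_tool(plan=[{"x": 0.06, "y": 0.02, "z": 0, "ax": 0, "ay": 0, "az": -1.4, "hand": 50}, {"x": 0.06, "y": 0.02, "z": 0, "ax": 0, "ay": 0, "az": -2.8, "hand": 50}, {"x": 0.06, "y": 0.02, "z": 0, "ax": 0, "ay": 0, "az": -3.8, "hand": 50}, {"x": 0.06, "y": 0.02, "z": 0.8, "ax": 0, "ay": 0, "az": -3.8, "hand": 50}, {"x": 0.06, "y": 0.02, "z": 1.65, "ax": 0, "ay": 0, "az": -3.8, "hand": 50}, {"x": 0.06, "y": 0.02, "z": 1.65, "ax": 0, "ay": 0, "az": -3.8, "hand": 20}, {"x": 0.06, "y": 0.02, "z": 1.65, "ax": 0, "ay": 0, "az": -3.8, "hand": 10}, {"x": 0.06, "y": 0.02, "z": 1.65, "ax": 0, "ay": 0, "az": -3.8, "hand": 10}], grip_force=30)

```text
clock: 5.1
eef_pos: [415.5, -204.8, 108.9]
tcp_rot: [-3.141, -0.0, 1.497]
contact_force: [0.9, -1.8, -18.9]
opening: 0.223
grasp_force: 30.5
```

```bash
python3 go.py; python3 -c "
import numpy as np
A=np.array([439,-101])
for h in [-.4,-.3,-.2,-.1,0,.1,.2,.3,.4]:
    a=h-.035; print(h,(A+110*np.array([np.sin(a),-np.cos(a)])).round(1))"
```

```text
at [ 415.5 -204.8  108.9] [-3.141 -0.     1.497] F [  0.9  -1.8 -18.9] t 5.1 op 19.0
-0.4 [ 392.6 -200.8]
-0.3 [ 402.8 -204.9]
-0.2 [ 413.4 -208. ]
-0.1 [ 424.2 -210. ]
0 [ 435.2 -210.9]
0.1 [ 446.1 -210.8]
0.2 [ 457.1 -209.5]
0.3 [ 467.8 -207.2]
0.4 [ 478.3 -203.8]
```

Emit:
drive_tool(plan=[{"x": -0.06, "y": 0.16, "z": 0, "ax": 0, "ay": 0, "az": 0, "hand": 10}, {"x": -0.09, "y": 0.32, "z": 0, "ax": 0, "ay": 0, "az": 0, "hand": 10}, {"x": -0.09, "y": 0.47, "z": 0, "ax": 0, "ay": 0, "az": 0, "hand": 10}, {"x": -0.07, "y": 0.62, "z": 0, "ax": 0, "ay": 0, "az": 0, "hand": 10}, {"x": -0.04, "y": 0.77, "z": 0, "ax": 0, "ay": 0, "az": 0, "hand": 10}, {"x": 0, "y": 0.91, "z": 0, "ax": 0, "ay": 0, "az": 0, "hand": 10}, {"x": 0.04, "y": 1.06, "z": 0, "ax": 0, "ay": 0, "az": 0, "hand": 10}, {"x": 0.09, "y": 1.2, "z": 0, "ax": 0, "ay": 0, "az": 0, "hand": 10}], grip_force=30)

```text
clock: 5.9
eef_pos: [474.7, -205.3, 109.0]
tcp_rot: [-3.139, 0.001, 1.498]
contact_force: [-7.6, -5.2, -9.9]
opening: 0.221
grasp_force: 31.3
```

```bash
python3 go.py; python3 - <<'E'
from h import *
a=imaging.grab_frame("top")[175:260,295:440,::-1]; b=imaging.grab_frame("side")[175:300,270:345,::-1]
cv2.imwrite("pics/l3.png",np.hstack([cv2.resize(a,(580,340),interpolation=3),cv2.resize(b,(204,340),interpolation=3)]))
E
```

```text
at [ 474.7 -205.3  109. ] [-3.139e+00  1.000e-03  1.498e+00] F [-7.6 -5.2 -9.9] t 5.9 op 18.9
```

View pics/l3.png

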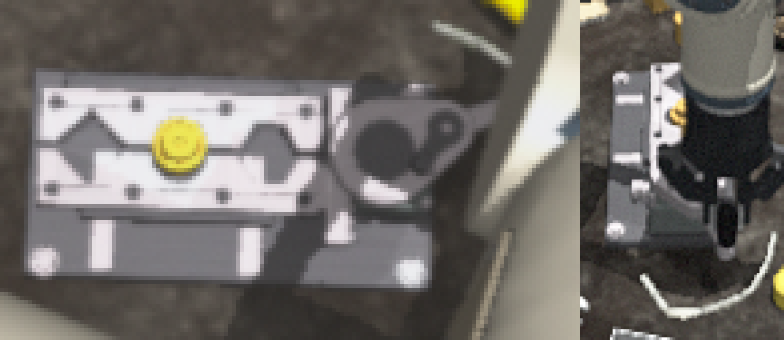

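The die is opening: a gap shows between the halves. I'll carry on with full strokes.

Emit:
drive_tool(plan=[{"x": -0.13, "y": -0.39, "z": 0, "ax": 0, "ay": 0, "az": 0, "hand": 10}, {"x": -0.19, "y": -0.81, "z": 0, "ax": 0, "ay": 0, "az": 0, "hand": 10}, {"x": -0.16, "y": -1.23, "z": 0, "ax": 0, "ay": 0, "az": 0, "hand": 10}, {"x": -0.06, "y": -1.64, "z": 0, "ax": 0, "ay": 0, "az": 0, "hand": 10}, {"x": -0.16, "y": -1.23, "z": 0, "ax": 0, "ay": 0, "az": 0, "hand": 10}, {"x": -0.19, "y": -0.81, "z": 0, "ax": 0, "ay": 0, "az": 0, "hand": 10}, {"x": -0.13, "y": -0.39, "z": 0, "ax": 0, "ay": 0, "az": 0, "hand": 10}, {"x": 0.02, "y": 0.02, "z": 0, "ax": 0, "ay": 0, "az": 0, "hand": 10}], grip_force=30)

```text
clock: 6.8
eef_pos: [476.4, -204.6, 110.0]
tcp_rot: [-3.139, 0.001, 1.498]
contact_force: [-11.1, -5.5, 2.1]
opening: 0.226
grasp_force: 32.8
```

Emit:
drive_tool(plan=[{"x": -0.13, "y": -0.39, "z": 0, "ax": 0, "ay": 0, "az": 0, "hand": 10}, {"x": -0.19, "y": -0.81, "z": 0, "ax": 0, "ay": 0, "az": 0, "hand": 10}, {"x": -0.16, "y": -1.23, "z": 0, "ax": 0, "ay": 0, "az": 0, "hand": 10}, {"x": -0.06, "y": -1.64, "z": 0, "ax": 0, "ay": 0, "az": 0, "hand": 10}, {"x": -0.16, "y": -1.23, "z": 0, "ax": 0, "ay": 0, "az": 0, "hand": 10}, {"x": -0.19, "y": -0.81, "z": 0, "ax": 0, "ay": 0, "az": 0, "hand": 10}, {"x": -0.13, "y": -0.39, "z": 0, "ax": 0, "ay": 0, "az": 0, "hand": 10}, {"x": 0.0, "y": 0.0, "z": 0, "ax": 0, "ay": 0, "az": 0, "hand": 10}], grip_force=30)

```text
clock: 7.6
eef_pos: [477.0, -205.0, 110.4]
tcp_rot: [-3.141, 0.002, 1.498]
contact_force: [-8.8, -6.8, 3.1]
opening: 0.217
grasp_force: 32.9
```

```bash
python3 go.py; python3 - <<'E'
from h import *
a=imaging.grab_frame("top")[:,:,::-1];cv2.imwrite("pics/t4.png",a);a=a[175:260,295:440]
c=cv2.imread("pics/t1.png")
cv2.imwrite("pics/l4.png",cv2.resize(a,(580,340),interpolation=3))
E
```

```text
at [ 477.  -205.   110.4] [-3.141e+00  2.000e-03  1.498e+00] F [-8.8 -6.8  3.1] t 7.6 op 18.5
```

View pics/l4.png

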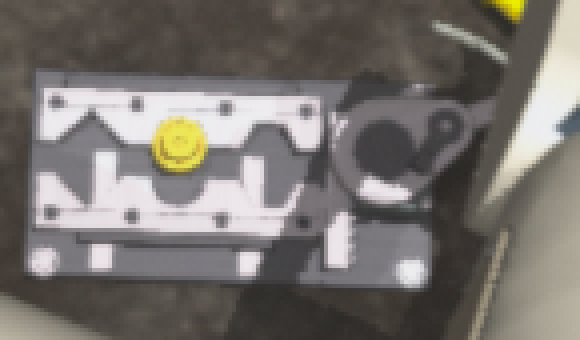

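The rows of screws are now 28.2 px apart against 19.1 px when shut, so the die is about 22–23 mm open. One more stroke to the stop, watching the force.

Emit:
drive_tool(plan=[{"x": -0.13, "y": -0.39, "z": 0, "ax": 0, "ay": 0, "az": 0, "hand": 10}, {"x": -0.19, "y": -0.81, "z": 0, "ax": 0, "ay": 0, "az": 0, "hand": 10}, {"x": -0.16, "y": -1.23, "z": 0, "ax": 0, "ay": 0, "az": 0, "hand": 10}, {"x": -0.06, "y": -1.64, "z": 0, "ax": 0, "ay": 0, "az": 0, "hand": 10}, {"x": -0.16, "y": -1.23, "z": 0, "ax": 0, "ay": 0, "az": 0, "hand": 10}, {"x": -0.18, "y": -1.04, "z": 0, "ax": 0, "ay": 0, "az": 0, "hand": 10}], grip_force=30)

```text
clock: 8.25
eef_pos: [424.6, -210.9, 110.4]
tcp_rot: [3.141, 0.004, 1.499]
contact_force: [-11.6, -9.5, 2.5]
opening: 0.219
grasp_force: 33.5
```

Emit:
drive_tool(plan=[{"x": -0.01, "y": 0.1, "z": 0, "ax": 0, "ay": 0, "az": 0, "hand": 10}, {"x": -0.01, "y": 0.2, "z": 0, "ax": 0, "ay": 0, "az": 0, "hand": 10}], grip_force=30)

```text
clock: 8.45
eef_pos: [434.2, -212.4, 110.4]
tcp_rot: [-3.141, 0.004, 1.5]
contact_force: [-9.6, -19.2, 1.5]
opening: 0.22
grasp_force: 33.5
```

Emit:
drive_tool(plan=[{"x": 0.02, "y": 0.1, "z": 0, "ax": 0, "ay": 0, "az": 0, "hand": 10}, {"x": 0.03, "y": 0.2, "z": 0, "ax": 0, "ay": 0, "az": 0, "hand": 10}], grip_force=30)

```text
clock: 8.65
eef_pos: [444.7, -211.6, 110.4]
tcp_rot: [3.141, 0.004, 1.499]
contact_force: [-9.3, -11.8, -0.6]
opening: 0.22
grasp_force: 33.2
```

Emit:
drive_tool(plan=[{"x": 0.02, "y": 0.1, "z": 0, "ax": 0, "ay": 0, "az": 0, "hand": 10}, {"x": 0.03, "y": 0.2, "z": 0, "ax": 0, "ay": 0, "az": 0, "hand": 10}], grip_force=30)

```text
clock: 8.85
eef_pos: [453.3, -210.2, 110.3]
tcp_rot: [-3.139, 0.003, 1.499]
contact_force: [-16.1, -10.2, 6.7]
opening: 0.221
grasp_force: 34.0
```

Emit:
drive_tool(plan=[{"x": 0.02, "y": 0.1, "z": 0, "ax": 0, "ay": 0, "az": 0, "hand": 10}], grip_force=30)

```text
clock: 8.95
eef_pos: [457.5, -209.8, 110.3]
tcp_rot: [-3.138, 0.003, 1.5]
contact_force: [-20.2, -12.7, 8.9]
opening: 0.218
grasp_force: 34.4
```

```bash
python3 go.py; python3 - <<'E'
from h import *
a=imaging.grab_frame("top")[:,:,::-1];cv2.imwrite("pics/t5.png",a)
b=cv2.imread("pics/t4.png")
# shift of moving-half screw row between t4 and t5
A=cv2.cvtColor(a,6)[222:242,300:365].astype(np.float32);B=cv2.cvtColor(b,6)[222:242,300:365].astype(np.float32)
print(cv2.phaseCorrelate(B,A))
c=cv2.imread("pics/top0.png")
print(cv2.minMaxLoc(cv2.matchTemplate(a[195:260,300:365],c[212:226,304:361],5)))
E
```

```text
at [ 457.5 -209.8  110.3] [-3.138e+00  3.000e-03  1.500e+00] F [-20.2 -12.7   8.9] t 8.9 op 18.6
((-0.17269668228072277, 0.9272328929289397), 0.9176361393597391)
(-0.17528270184993744, 0.8236558437347412, (8, 20), (4, 27))
```

Emit:
drive_tool(plan=[{"x": 0.02, "y": 0.1, "z": 0, "ax": 0, "ay": 0, "az": 0, "hand": 10}, {"x": 0.03, "y": 0.15, "z": 0, "ax": 0, "ay": 0, "az": 0, "hand": 10}], grip_force=30)

```text
clock: 9.2
eef_pos: [463.9, -209.0, 110.2]
tcp_rot: [-3.135, 0.004, 1.5]
contact_force: [-22.5, -17.6, 11.4]
opening: 0.221
grasp_force: 34.7
```

```bash
python3 go.py; python3 - <<'E'
from h import *
a=imaging.grab_frame("top")[:,:,::-1];cv2.imwrite("pics/t6.png",a)
b=cv2.imread("pics/t4.png")
A=cv2.cvtColor(a,6)[222:242,300:365].astype(np.float32);B=cv2.cvtColor(b,6)[222:242,300:365].astype(np.float32)
print(cv2.phaseCorrelate(B,A))
E
```

```text
at [ 463.9 -209.   110.2] [-3.135  0.004  1.5  ] F [-22.5 -17.6  11.4] t 9.2 op 18.9
((-0.13795140348187118, 0.9833298754435855), 0.9219196413954099)
```

The jaw no longer moves while the force rises, so the die is at its opening stop. I'll release the handle and go to the piece.

Emit:
drive_tool(plan=[{"x": 0, "y": -0.16, "z": 0, "ax": 0, "ay": 0, "az": 0, "hand": 10}, {"x": 0, "y": -0.16, "z": 0, "ax": 0, "ay": 0, "az": 0, "hand": 50}, {"x": 0, "y": -0.16, "z": 0, "ax": 0, "ay": 0, "az": 0, "hand": 50}, {"x": 0, "y": -0.16, "z": -0.8, "ax": 0, "ay": 0, "az": 0, "hand": 50}, {"x": 0, "y": -0.16, "z": -1.6, "ax": 0, "ay": 0, "az": 0, "hand": 50}, {"x": 0.8, "y": -0.2, "z": -1.8, "ax": 0, "ay": 0, "az": 0, "hand": 50}, {"x": 1.6, "y": -0.2, "z": -1.8, "ax": 0, "ay": 0, "az": 0, "hand": 50}, {"x": 2.4, "y": -0.3, "z": -1.8, "ax": 0, "ay": 0, "az": 0, "hand": 50}], grip_force=30)

```text
clock: 10.05
eef_pos: [463.3, -85.3, 201.4]
tcp_rot: [3.135, 0.0, 1.496]
contact_force: [0.4, 0.4, 0.5]
opening: 0.587
grasp_force: 0.0
```

```bash
python3 go.py 449,28.7,120,1.5358 449,28.7,41,1.5358; python3 - <<'E'
from h import *
np.set_printoptions(precision=1,suppress=True)
a=cv2.imread("pics/t6.png")
for c in [(460.5,201),(448,244),(483,254.5),(495,211),(471.7,227.7)]: print("top",atz("top",c,26))
for c in [(280,299),(326,304),(322,341),(272,332),(300,319)]: print("side",atz("side",c,26))
# brass blobs in t6
hsv=cv2.cvtColor(a,cv2.COLOR_BGR2HSV);m=cv2.inRange(hsv,(20,150,130),(32,255,255))
for n,_,st,ce in [(0,0,s,c) for s,c in zip(*cv2.connectedComponentsWithStats(m)[2:])]:
    if 20<st[4]<3000: print(st,ce, atz("top",ce,36))
E
```

```text
at [463.3 -85.3 201.4] [3.135 0.    1.496] F [0.4 0.4 0.5] t 10.1 op 50.1
(449.0, 28.7, 120.0, 1.5358) xyz [ 2.253 -0.466  1.624] a [ 0.058  0.004 -0.377]
(449.0, 28.7, 41.0, 1.5358) xyz [ 2.253 -0.475  3.204] a [ 0.058  0.004 -0.377]
top [ 475.6 -296.7   26. ]
top [ 359.9 -258.1   26. ]
top [ 331.4 -350.4   26. ]
top [ 447.8 -389.1   26. ]
top [ 403.1 -323.6   26. ]
side [ 354.6 -272.5   26. ]
side [ 474.5 -297.    26. ]
side [ 455.7 -402.4   26. ]
side [ 334.5 -369.2   26. ]
side [ 405.  -337.2   26. ]
[474 105  20  18 153] [484.3 114.3] [ 717.3 -372.7   36. ]
[415 155  19  28 230] [423.4 167.3] [ 567.1 -197.5   36. ]
[264 200  14  14 151] [270.9 206.3] [462.1 215.   36. ]
[334 206  12  12 118] [339.3 211.3] [447.7  31.   36. ]
[236 213  15  15 149] [242.6 219.9] [425.3 290.8  36. ]
```

Emit:
drive_tool(plan=[{"x": 0.8, "y": -0.2, "z": 0.5, "ax": 0, "ay": 0, "az": -0.38, "hand": 50}, {"x": 1.6, "y": -0.4, "z": 1.0, "ax": 0, "ay": 0, "az": -0.38, "hand": 50}, {"x": 2.25, "y": -0.47, "z": 1.6, "ax": 0, "ay": 0, "az": -0.38, "hand": 50}, {"x": 2.25, "y": -0.47, "z": 2.3, "ax": 0, "ay": 0, "az": -0.38, "hand": 50}, {"x": 2.25, "y": -0.47, "z": 2.8, "ax": 0, "ay": 0, "az": -0.38, "hand": 50}, {"x": 2.25, "y": -0.47, "z": 3.1, "ax": 0, "ay": 0, "az": -0.38, "hand": 50}, {"x": 2.25, "y": -0.47, "z": 3.2, "ax": 0, "ay": 0, "az": -0.38, "hand": 50}, {"x": 2.25, "y": -0.47, "z": 3.2, "ax": 0, "ay": 0, "az": -0.38, "hand": 50}], grip_force=30)

```text
clock: 10.85
eef_pos: [447.1, 27.9, 39.2]
tcp_rot: [3.14, -0.0, 1.537]
contact_force: [-0.3, 0.2, -0.4]
opening: 0.585
grasp_force: 0.0
```

```bash
python3 go.py 449,28.7,41,1.5358
```

```text
at [447.1  27.9  39.2] [ 3.14  -0.     1.537] F [-0.3  0.2 -0.4] t 10.8 op 49.9
(449.0, 28.7, 41.0, 1.5358) xyz [ 0.018  0.038 -0.037] a [ 0.013 -0.002  0.013]
```

Emit:
drive_tool(plan=[{"x": 0.01, "y": 0.02, "z": -0.04, "ax": 0, "ay": 0, "az": 0, "hand": 35}, {"x": 0.01, "y": 0.02, "z": -0.04, "ax": 0, "ay": 0, "az": 0, "hand": 25}, {"x": 0.01, "y": 0.02, "z": -0.04, "ax": 0, "ay": 0, "az": 0, "hand": 15}, {"x": 0.01, "y": 0.02, "z": -0.04, "ax": 0, "ay": 0, "az": 0, "hand": 15}, {"x": 0.01, "y": 0.02, "z": -0.04, "ax": 0, "ay": 0, "az": 0, "hand": 15}], grip_force=50)

```text
clock: 11.35
eef_pos: [448.2, 28.2, 42.0]
tcp_rot: [3.139, -0.0, 1.537]
contact_force: [-2.2, 0.4, 12.9]
opening: 0.249
grasp_force: 48.4
```

Emit:
drive_tool(plan=[{"x": 0, "y": 0, "z": -0.4, "ax": 0, "ay": 0, "az": 0, "hand": 15}, {"x": 0, "y": 0, "z": -0.9, "ax": 0, "ay": 0, "az": 0, "hand": 15}], grip_force=50)

```text
clock: 11.55
eef_pos: [446.2, 28.1, 85.8]
tcp_rot: [-3.14, 0.0, 1.537]
contact_force: [1.3, -0.0, -1.9]
opening: 0.25
grasp_force: 49.7
```

```bash
python3 go.py 404,-329,140,1.5358
```

```text
at [446.2  28.1  85.8] [-3.14   0.     1.537] F [ 1.3 -0.  -1.9] t 11.6 op 21.3
(404.0, -329.0, 140.0, 1.5358) xyz [-7.166 -0.604 -1.082] a [-0.016  0.001  0.011]
```

Emit:
drive_tool(plan=[{"x": 0, "y": 0, "z": -0.9, "ax": 0, "ay": 0, "az": 0, "hand": 15}, {"x": -0.5, "y": 0, "z": -1.7, "ax": 0, "ay": 0, "az": 0, "hand": 15}, {"x": -1.4, "y": -0.1, "z": -2.0, "ax": 0, "ay": 0, "az": 0, "hand": 15}, {"x": -2.3, "y": -0.2, "z": -2.0, "ax": 0, "ay": 0, "az": 0, "hand": 15}, {"x": -3.2, "y": -0.3, "z": -2.0, "ax": 0, "ay": 0, "az": 0, "hand": 15}, {"x": -4.1, "y": -0.4, "z": -2.0, "ax": 0, "ay": 0, "az": 0, "hand": 15}, {"x": -5.0, "y": -0.5, "z": -2.0, "ax": 0, "ay": 0, "az": 0, "hand": 15}, {"x": -5.9, "y": -0.6, "z": -2.0, "ax": 0, "ay": 0, "az": 0, "hand": 15}], grip_force=50)

```text
clock: 12.35
eef_pos: [406.3, -267.5, 186.1]
tcp_rot: [3.141, 0.0, 1.537]
contact_force: [1.0, 1.0, -2.6]
opening: 0.246
grasp_force: 49.8
```

```bash
python3 go.py 404,-329,60,1.5358 404,-329,29,1.5358; python3 - <<'E'
from h import *
a=imaging.grab_frame("side")[:,:,::-1];cv2.imwrite("pics/s7.png",a)
b=cv2.imread("pics/s1.png");r0=cv2.imread("pics/side0.png")
print("tray changed?",cv2.phaseCorrelate(cv2.cvtColor(r0,6)[295:345,268:330].astype(np.float32),cv2.cvtColor(a,6)[295:345,268:330].astype(np.float32)))
E
```

```text
at [ 406.3 -267.5  186.1] [3.141 0.    1.537] F [ 1.   1.  -2.6] t 12.3 op 21.0
(404.0, -329.0, 60.0, 1.5358) xyz [-1.231 -0.007  2.523] a [0.009 0.004 0.01 ]
(404.0, -329.0, 29.0, 1.5358) xyz [-1.23  -0.007  3.143] a [0.009 0.004 0.01 ]
tray changed? ((0.01520275804248783, -0.12043466230121425), 0.8443557696044445)
```

Emit:
drive_tool(plan=[{"x": -0.8, "y": 0, "z": 0.5, "ax": 0, "ay": 0, "az": 0, "hand": 15}, {"x": -1.2, "y": 0, "z": 1.2, "ax": 0, "ay": 0, "az": 0, "hand": 15}, {"x": -1.23, "y": 0, "z": 2.0, "ax": 0, "ay": 0, "az": 0, "hand": 15}, {"x": -1.23, "y": 0, "z": 2.7, "ax": 0, "ay": 0, "az": 0, "hand": 15}, {"x": -1.23, "y": 0, "z": 3.0, "ax": 0, "ay": 0, "az": 0, "hand": 15}, {"x": -1.23, "y": 0, "z": 3.05, "ax": 0, "ay": 0, "az": 0, "hand": 15}], grip_force=50)

```text
clock: 13.0
eef_pos: [403.7, -326.2, 31.3]
tcp_rot: [-3.139, -0.002, 1.537]
contact_force: [0.2, -0.4, -2.2]
opening: 0.253
grasp_force: 49.7
```

Emit:
drive_tool(plan=[{"x": 0, "y": 0, "z": 0.04, "ax": 0, "ay": 0, "az": 0, "hand": 15}, {"x": 0, "y": 0, "z": 0.06, "ax": 0, "ay": 0, "az": 0, "hand": 15}], grip_force=50)

```text
clock: 13.2
eef_pos: [405.8, -327.6, 31.1]
tcp_rot: [3.14, 0.001, 1.537]
contact_force: [-0.5, 1.1, -2.5]
opening: 0.253
grasp_force: 49.7
```

Not in contact yet, so I'll lower a little more, release and lift.

Emit:
drive_tool(plan=[{"x": 0, "y": 0, "z": 0.04, "ax": 0, "ay": 0, "az": 0, "hand": 15}, {"x": 0, "y": 0, "z": 0.05, "ax": 0, "ay": 0, "az": 0, "hand": 15}], grip_force=50)

```text
clock: 13.4
eef_pos: [405.9, -327.7, 29.0]
tcp_rot: [3.14, 0.001, 1.537]
contact_force: [-2.9, 1.4, 14.6]
opening: 0.252
grasp_force: 51.4
```

Emit:
drive_tool(plan=[{"x": 0, "y": 0, "z": 0, "ax": 0, "ay": 0, "az": 0, "hand": 25}, {"x": 0, "y": 0, "z": 0, "ax": 0, "ay": 0, "az": 0, "hand": 45}, {"x": 0, "y": 0, "z": -0.1, "ax": 0, "ay": 0, "az": 0, "hand": 45}, {"x": 0, "y": 0, "z": -0.8, "ax": 0, "ay": 0, "az": 0, "hand": 45}, {"x": 0, "y": 0, "z": -1.6, "ax": 0, "ay": 0, "az": 0, "hand": 60}, {"x": 0, "y": 0, "z": -2.4, "ax": 0, "ay": 0, "az": 0, "hand": 60}, {"x": 0, "y": 0, "z": -3.2, "ax": 0, "ay": 0, "az": 0, "hand": 60}, {"x": 0.8, "y": 0.1, "z": -3.2, "ax": 0, "ay": 0, "az": 0, "hand": 60}], grip_force=50)

```text
clock: 14.2
eef_pos: [414.6, -291.7, 193.5]
tcp_rot: [3.132, 0.007, 1.534]
contact_force: [1.1, 1.0, -1.5]
opening: 0.699
grasp_force: 0.0
```

```bash
python3 go.py 461.8,214.5,190,1.5358; python3 - <<'E'
from h import *
np.set_printoptions(precision=1,suppress=True)
a=imaging.grab_frame("side")[:,:,::-1];cv2.imwrite("pics/s8.png",a)
t=imaging.grab_frame("top")[:,:,::-1];cv2.imwrite("pics/t8.png",t)
hsv=cv2.cvtColor(t,cv2.COLOR_BGR2HSV);m=cv2.inRange(hsv,(20,150,130),(32,255,255))
for st,ce in zip(*cv2.connectedComponentsWithStats(m)[2:]):
    if 20<st[4]<3000: print(st,ce, atz("top",ce,36))
cv2.imwrite("pics/s8c.png",np.hstack([cv2.resize(a[270:350,250:345],None,fx=4,fy=4,interpolation=3),cv2.resize(t[195:275,200:290],None,fx=4,fy=4,interpolation=3)]))
E
```

```text
at [ 414.6 -291.7  193.5] [3.132 0.007 1.534] F [ 1.1  1.  -1.5] t 14.2 op 59.7
(461.8, 214.5, 190.0, 1.5358) xyz [1.0153e+01 5.7400e-01 3.0000e-03] a [ 0.089  0.069 -0.015]
[474 105  20  18 152] [484.3 114.3] [ 717.3 -372.7   36. ]
[415 155  29  29 424] [429.  169.3] [ 561.5 -212.5   36. ]
[264 200  15  14 155] [271.  206.4] [461.8 214.8  36. ]
[236 213  15  15 149] [242.6 219.9] [425.4 290.8  36. ]
```

View pics/s8c.png

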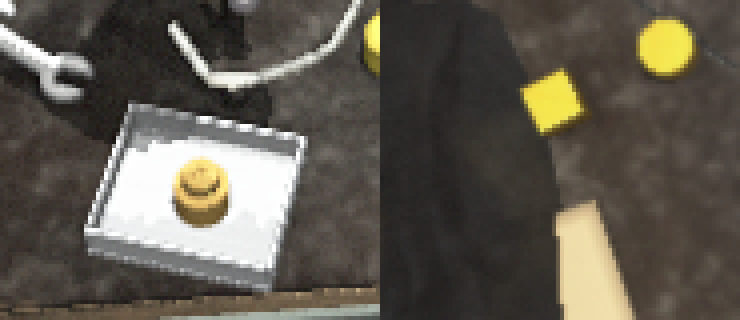

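The piece stands upright in the tray. The square blank's flats run at about 25°, and the round blank is unchanged at (461.8,214.6). I'll fetch the round one.

Emit:
drive_tool(plan=[{"x": 0.95, "y": 0, "z": 0, "ax": 0, "ay": 0, "az": 0, "hand": 60}, {"x": 1.9, "y": 0.1, "z": 0, "ax": 0, "ay": 0, "az": 0, "hand": 60}, {"x": 2.85, "y": 0.1, "z": 0, "ax": 0, "ay": 0, "az": 0, "hand": 60}, {"x": 3.8, "y": 0.2, "z": 0, "ax": 0, "ay": 0, "az": 0, "hand": 60}, {"x": 4.75, "y": 0.3, "z": 0, "ax": 0, "ay": 0, "az": 0, "hand": 60}, {"x": 5.7, "y": 0.3, "z": 0, "ax": 0, "ay": 0, "az": 0, "hand": 60}, {"x": 6.6, "y": 0.4, "z": 0, "ax": 0, "ay": 0, "az": 0, "hand": 60}, {"x": 7.5, "y": 0.5, "z": 0, "ax": 0, "ay": 0, "az": 0, "hand": 60}], grip_force=50)

```text
clock: 15.1
eef_pos: [448.7, 88.3, 187.5]
tcp_rot: [3.142, 0.0, 1.538]
contact_force: [2.1, -0.4, -0.6]
opening: 0.705
grasp_force: 0.0
```

```bash
python3 go.py 461.8,214.5,70,1.5358 461.8,214.5,20,1.5358; python3 - <<'E'
from h import *
np.set_printoptions(precision=1,suppress=True)
a=imaging.grab_frame("side")[:,:,::-1];cv2.imwrite("pics/s9.png",a)
t=imaging.grab_frame("top")[:,:,::-1];cv2.imwrite("pics/t9.png",t)
for n,i in(("top",t),("side",a),("side",cv2.imread("pics/side0.png"))):
  m=cv2.inRange(cv2.cvtColor(i,cv2.COLOR_BGR2HSV),(15,140,120) if n=="side" else(20,150,130),(32,255,255))
  for st,ce in zip(*cv2.connectedComponentsWithStats(m)[2:]):
    if 20<st[4]<3000: print(n,st,ce, atz(n,ce,30))
E
```

```text
at [448.7  88.3 187.5] [3.142 0.    1.538] F [ 2.1 -0.4 -0.6] t 15.1 op 60.2
(461.8, 214.5, 70.0, 1.5358) xyz [2.531 0.177 2.35 ] a [0.001 0.002 0.018]
(461.8, 214.5, 20.0, 1.5358) xyz [2.531 0.177 3.35 ] a [0.001 0.002 0.018]
top [473 105  21  19 159] [483.9 114.6] [ 718.3 -373.4   30. ]
top [415 155  29  29 460] [428.8 169.3] [ 562.8 -213.3   30. ]
top [236 213  15  15 146] [242.6 219.8] [426.4 292.1  30. ]
top [466 221  12  12 112] [471.6 226.6] [ 405.5 -322.3   30. ]
side [405 252   9   6  39] [409.5 255. ] [ 729.8 -149.5   30. ]
side [394 256  24  25 330] [404.6 270.6] [ 702.6 -205.5   30. ]
side [341 272  28  22 125] [351.8 287. ] [ 548.2 -250.7   30. ]
side [304 214  10   7  22] [309.  217.4] [448.2  31.2  30. ]
side [404 252  10   6  42] [409.  254.9] [ 728.6 -148.8   30. ]
side [395 256  23  25 276] [406.3 270.5] [ 707.4 -205.5   30. ]
side [341 267  28  27 141] [354.  282.5] [ 556.2 -236.1   30. ]
side [346 269  19  16  46] [354.2 275.7] [ 559.9 -212.7   30. ]
```

No hex blank shows anywhere. I'll pick up the round one.

Emit:
drive_tool(plan=[{"x": 0.9, "y": 0.06, "z": 0.3, "ax": 0, "ay": 0, "az": 0, "hand": 60}, {"x": 1.8, "y": 0.12, "z": 0.8, "ax": 0, "ay": 0, "az": 0, "hand": 60}, {"x": 2.53, "y": 0.18, "z": 1.5, "ax": 0, "ay": 0, "az": 0, "hand": 60}, {"x": 2.53, "y": 0.18, "z": 2.2, "ax": 0, "ay": 0, "az": 0, "hand": 60}, {"x": 2.53, "y": 0.18, "z": 2.8, "ax": 0, "ay": 0, "az": 0, "hand": 60}, {"x": 2.53, "y": 0.18, "z": 3.2, "ax": 0, "ay": 0, "az": 0, "hand": 60}, {"x": 2.53, "y": 0.18, "z": 3.35, "ax": 0, "ay": 0, "az": 0, "hand": 60}, {"x": 2.53, "y": 0.18, "z": 3.35, "ax": 0, "ay": 0, "az": 0, "hand": 60}], grip_force=50)

```text
clock: 16.0
eef_pos: [461.7, 212.0, 19.2]
tcp_rot: [-3.14, 0.001, 1.537]
contact_force: [0.1, -0.1, 0.8]
opening: 0.702
grasp_force: 0.0
```

```bash
python3 go.py 461.8,214.5,20,1.5358
```

```text
at [461.7 212.   19.2] [-3.140e+00  1.000e-03  1.537e+00] F [ 0.1 -0.1  0.8] t 16.0 op 60.0
(461.8, 214.5, 20.0, 1.5358) xyz [ 0.051 -0.    -0.017] a [-0.018  0.01   0.01 ]
```

Emit:
drive_tool(plan=[{"x": 0.05, "y": 0, "z": 0, "ax": 0, "ay": 0, "az": 0, "hand": 45}, {"x": 0.05, "y": 0, "z": 0, "ax": 0, "ay": 0, "az": 0, "hand": 35}, {"x": 0.05, "y": 0, "z": 0, "ax": 0, "ay": 0, "az": 0, "hand": 27}, {"x": 0.05, "y": 0, "z": 0, "ax": 0, "ay": 0, "az": 0, "hand": 27}, {"x": 0.05, "y": 0, "z": 0, "ax": 0, "ay": 0, "az": 0, "hand": 27}], grip_force=50)

```text
clock: 16.5
eef_pos: [463.0, 215.6, 21.4]
tcp_rot: [3.14, -0.001, 1.537]
contact_force: [-2.6, -0.0, 6.5]
opening: 0.407
grasp_force: 49.3
```

Emit:
drive_tool(plan=[{"x": 0, "y": 0, "z": -0.6, "ax": 0, "ay": 0, "az": 0, "hand": 27}, {"x": 0, "y": 0, "z": -1.2, "ax": 0, "ay": 0, "az": 0, "hand": 27}], grip_force=50)

```text
clock: 16.7
eef_pos: [461.7, 214.9, 80.7]
tcp_rot: [-3.14, 0.001, 1.537]
contact_force: [1.0, 0.7, -4.3]
opening: 0.408
grasp_force: 51.9
```

```bash
python3 go.py 436,29,80,1.5358 436,29,36,1.5358
```

```text
at [461.7 214.9  80.7] [-3.140e+00  1.000e-03  1.537e+00] F [ 1.   0.7 -4.3] t 16.7 op 34.8
(436.0, 29.0, 80.0, 1.5358) xyz [-3.734 -0.388  0.017] a [-0.012  0.007  0.014]
(436.0, 29.0, 36.0, 1.5358) xyz [-3.733 -0.387  0.897] a [-0.012  0.007  0.014]
```

Emit:
drive_tool(plan=[{"x": -0.8, "y": -0.1, "z": 0, "ax": 0, "ay": 0, "az": 0, "hand": 27}, {"x": -1.6, "y": -0.2, "z": 0, "ax": 0, "ay": 0, "az": 0, "hand": 27}, {"x": -2.4, "y": -0.3, "z": 0, "ax": 0, "ay": 0, "az": 0, "hand": 27}, {"x": -3.2, "y": -0.38, "z": 0, "ax": 0, "ay": 0, "az": 0, "hand": 27}, {"x": -3.73, "y": -0.39, "z": 0, "ax": 0, "ay": 0, "az": 0, "hand": 27}, {"x": -3.73, "y": -0.39, "z": 0.3, "ax": 0, "ay": 0, "az": 0, "hand": 27}, {"x": -3.73, "y": -0.39, "z": 0.6, "ax": 0, "ay": 0, "az": 0, "hand": 27}, {"x": -3.73, "y": -0.39, "z": 0.78, "ax": 0, "ay": 0, "az": 0, "hand": 27}], grip_force=50)

```text
clock: 17.5
eef_pos: [436.5, 29.2, 40.8]
tcp_rot: [3.141, -0.0, 1.536]
contact_force: [-0.2, 0.2, -4.2]
opening: 0.407
grasp_force: 52.1
```

Emit:
drive_tool(plan=[{"x": 0, "y": 0, "z": 0.05, "ax": 0, "ay": 0, "az": 0, "hand": 27}, {"x": 0, "y": 0, "z": 0.08, "ax": 0, "ay": 0, "az": 0, "hand": 27}], grip_force=50)

```text
clock: 17.7
eef_pos: [436.4, 29.7, 37.3]
tcp_rot: [-3.141, 0.0, 1.538]
contact_force: [-6.3, -2.2, 24.8]
opening: 0.405
grasp_force: 54.7
```

```bash
python3 go.py 436,29,36,1.5358
```

```text
at [436.4  29.7  37.3] [-3.141  0.     1.538] F [-6.3 -2.2 24.8] t 17.7 op 34.6
(436.0, 29.0, 36.0, 1.5358) xyz [-0.014 -0.008  0.027] a [-0.005  0.001  0.018]
```

It's on the bed, with contact at the expected height. I'll release and go for the square.

Emit:
drive_tool(plan=[{"x": 0, "y": 0, "z": -0.03, "ax": 0, "ay": 0, "az": 0, "hand": 35}, {"x": 0, "y": 0, "z": -0.03, "ax": 0, "ay": 0, "az": 0, "hand": 48}, {"x": 0, "y": 0, "z": -0.1, "ax": 0, "ay": 0, "az": 0, "hand": 48}, {"x": 0, "y": 0, "z": -0.8, "ax": 0, "ay": 0, "az": 0, "hand": 48}, {"x": 0, "y": 0, "z": -1.5, "ax": 0, "ay": 0, "az": -1.3, "hand": 48}, {"x": 0.9, "y": 0, "z": -1.7, "ax": 0, "ay": 0, "az": -2.6, "hand": 48}, {"x": 1.8, "y": 0, "z": -1.7, "ax": 0, "ay": 0, "az": -3.9, "hand": 48}, {"x": 2.7, "y": 0, "z": -1.7, "ax": 0, "ay": 0, "az": -4.5, "hand": 48}], grip_force=50)

```text
clock: 18.5
eef_pos: [441.9, 166.1, 123.5]
tcp_rot: [3.139, 0.0, 2.012]
contact_force: [0.8, -0.6, 0.1]
opening: 0.564
grasp_force: 0.0
```

```bash
python3 go.py 425.5,289,70,2.007 425.5,289,20,2.007; python3 - <<'E'
from h import *
np.set_printoptions(precision=1,suppress=True)
a=imaging.grab_frame("side")[:,:,::-1];cv2.imwrite("pics/s10.png",a)
t=imaging.grab_frame("top")[:,:,::-1];cv2.imwrite("pics/t10.png",t)
m=cv2.inRange(cv2.cvtColor(t,cv2.COLOR_BGR2HSV),(20,150,110),(32,255,255))
for st,ce in zip(*cv2.connectedComponentsWithStats(m)[2:]):
    if 20<st[4]<3000: print(st,ce, atz("top",ce,36))
cs,_=cv2.findContours(m[205:235,225:260],0,2);c=max(cs,key=cv2.contourArea,default=None)
if c is not None: print(cv2.minAreaRect(c))
cv2.imwrite("pics/t10c.png",np.hstack([cv2.resize(a[140:265,265:345],None,fx=4,fy=4,interpolation=3),cv2.resize(t[175:250,225:335],(440,500),interpolation=3)]))
E
```

```text
at [441.9 166.1 123.5] [3.139 0.    2.012] F [ 0.8 -0.6  0.1] t 18.5 op 48.2
(425.5, 289.0, 70.0, 2.007) xyz [2.362 0.751 1.072] a [0.029 0.003 0.05 ]
(425.5, 289.0, 20.0, 2.007) xyz [2.363 0.748 2.072] a [0.029 0.003 0.05 ]
[471 105  23  23 266] [481.  117.1] [ 709.2 -363.    36. ]
[415 155  29  30 477] [428.7 169.6] [ 560.7 -211.8   36. ]
[334 208  13  14 144] [340.  214.5] [439.1  29.3  36. ]
[466 221  12  12 112] [471.6 226.7] [ 404.8 -320.6   36. ]
((23.486486434936523, 14.418919563293457), (7.233555316925049, 2.1371870040893555), 80.53767395019531)
```

View pics/t10c.png

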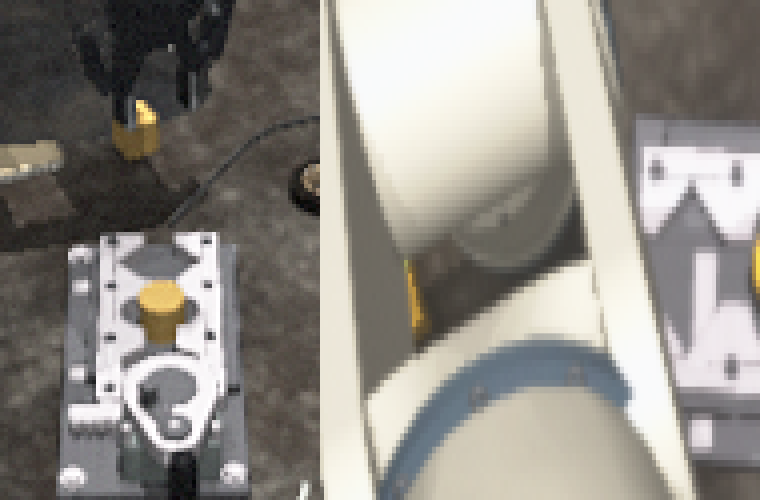

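The round blank stands upright mid-cavity, and the square blank hasn't moved from its start position (side px 293–304, 165–179). I'll pick up the square.

Emit:
drive_tool(plan=[{"x": 0.8, "y": 0.3, "z": 0.2, "ax": 0, "ay": 0, "az": 0, "hand": 48}, {"x": 1.6, "y": 0.5, "z": 0.5, "ax": 0, "ay": 0, "az": 0, "hand": 48}, {"x": 2.36, "y": 0.75, "z": 0.8, "ax": 0, "ay": 0, "az": 0, "hand": 48}, {"x": 2.36, "y": 0.75, "z": 1.05, "ax": 0, "ay": 0, "az": 0, "hand": 48}, {"x": 2.36, "y": 0.75, "z": 1.05, "ax": 0, "ay": 0, "az": 0, "hand": 48}], grip_force=50)

```text
clock: 19.1
eef_pos: [423.9, 286.9, 68.3]
tcp_rot: [-3.139, 0.001, 2.01]
contact_force: [-0.2, -0.7, -0.3]
opening: 0.566
grasp_force: 0.0
```

```bash
python3 go.py 425.5,289,20,2.007
```

```text
at [423.9 286.9  68.3] [-3.139e+00  1.000e-03  2.010e+00] F [-0.2 -0.7 -0.3] t 19.1 op 48.3
(425.5, 289.0, 20.0, 2.007) xyz [0.026 0.05  0.965] a [-0.026  0.006  0.03 ]
```

Emit:
drive_tool(plan=[{"x": 0.02, "y": 0.03, "z": 0.3, "ax": 0, "ay": 0, "az": 0, "hand": 48}, {"x": 0.02, "y": 0.03, "z": 0.55, "ax": 0, "ay": 0, "az": 0, "hand": 48}, {"x": 0.02, "y": 0.03, "z": 0.75, "ax": 0, "ay": 0, "az": 0, "hand": 48}], grip_force=50)

```text
clock: 19.4
eef_pos: [426.1, 287.6, 31.6]
tcp_rot: [-3.141, 0.0, 2.007]
contact_force: [0.0, 0.0, -0.3]
opening: 0.559
grasp_force: 0.0
```

Emit:
drive_tool(plan=[{"x": 0, "y": 0, "z": 0.1, "ax": 0, "ay": 0, "az": 0, "hand": 48}, {"x": 0, "y": 0, "z": 0.2, "ax": 0, "ay": 0, "az": 0, "hand": 48}, {"x": 0, "y": 0, "z": 0.2, "ax": 0, "ay": 0, "az": 0, "hand": 35}, {"x": 0, "y": 0, "z": 0.2, "ax": 0, "ay": 0, "az": 0, "hand": 22}, {"x": 0, "y": 0, "z": 0.2, "ax": 0, "ay": 0, "az": 0, "hand": 22}, {"x": 0, "y": 0, "z": 0.2, "ax": 0, "ay": 0, "az": 0, "hand": 22}], grip_force=50)

```text
clock: 20.0
eef_pos: [426.0, 288.8, 22.1]
tcp_rot: [3.141, -0.0, 2.009]
contact_force: [1.3, 0.5, -1.9]
opening: 0.361
grasp_force: 49.4
```

```bash
python3 go.py
```

```text
at [426.  288.8  22.1] [ 3.141 -0.     2.009] F [ 1.3  0.5 -1.9] t 20.0 op 30.8
```

Emit:
drive_tool(plan=[{"x": 0, "y": 0, "z": -0.5, "ax": 0, "ay": 0, "az": 0, "hand": 22}, {"x": 0, "y": 0, "z": -1.0, "ax": 0, "ay": 0, "az": 0, "hand": 22}, {"x": 0, "y": 0, "z": -1.4, "ax": 0, "ay": 0, "az": -0.6, "hand": 22}, {"x": 0, "y": 0, "z": -1.4, "ax": 0, "ay": 0, "az": -1.8, "hand": 22}, {"x": 0, "y": 0, "z": -1.4, "ax": 0, "ay": 0, "az": -2.98, "hand": 22}, {"x": 0, "y": 0, "z": -1.4, "ax": 0, "ay": 0, "az": -2.98, "hand": 22}], grip_force=50)

```text
clock: 20.6
eef_pos: [425.9, 288.8, 92.2]
tcp_rot: [3.141, 0.0, 2.322]
contact_force: [1.1, 0.3, -2.3]
opening: 0.36
grasp_force: 50.3
```

```bash
python3 go.py 438,89,90,2.321 438,89,40,2.321
```

```text
at [425.9 288.8  92.2] [3.141 0.    2.322] F [ 1.1  0.3 -2.3] t 20.6 op 30.7
(438.0, 89.0, 90.0, 2.321) xyz [-3.085 -2.552  0.043] a [0.003 0.    0.012]
(438.0, 89.0, 40.0, 2.321) xyz [-3.085 -2.552  1.043] a [0.003 0.    0.012]
```

Emit:
drive_tool(plan=[{"x": -0.6, "y": -0.5, "z": 0, "ax": 0, "ay": 0, "az": 0, "hand": 22}, {"x": -1.2, "y": -1.0, "z": 0, "ax": 0, "ay": 0, "az": 0, "hand": 22}, {"x": -1.8, "y": -1.5, "z": 0, "ax": 0, "ay": 0, "az": 0, "hand": 22}, {"x": -2.4, "y": -2.0, "z": 0, "ax": 0, "ay": 0, "az": 0, "hand": 22}, {"x": -3.08, "y": -2.55, "z": 0, "ax": 0, "ay": 0, "az": 0, "hand": 22}, {"x": -3.08, "y": -2.55, "z": 0.3, "ax": 0, "ay": 0, "az": 0, "hand": 22}, {"x": -3.08, "y": -2.55, "z": 0.7, "ax": 0, "ay": 0, "az": 0, "hand": 22}, {"x": -3.08, "y": -2.55, "z": 0.98, "ax": 0, "ay": 0, "az": 0, "hand": 22}], grip_force=50)

```text
clock: 21.4
eef_pos: [437.4, 88.6, 42.1]
tcp_rot: [-3.141, -0.0, 2.315]
contact_force: [-0.8, 0.5, -1.7]
opening: 0.364
grasp_force: 50.4
```

Emit:
drive_tool(plan=[{"x": 0, "y": 0, "z": 0.06, "ax": 0, "ay": 0, "az": 0, "hand": 22}, {"x": 0, "y": 0, "z": 0.1, "ax": 0, "ay": 0, "az": 0, "hand": 22}], grip_force=50)

```text
clock: 21.6
eef_pos: [437.1, 89.1, 37.9]
tcp_rot: [-3.14, -0.001, 2.319]
contact_force: [-8.2, -3.8, 32.5]
opening: 0.361
grasp_force: 54.4
```

```bash
python3 go.py 438,89,38,2.321
```

```text
at [437.1  89.1  37.9] [-3.140e+00 -1.000e-03  2.319e+00] F [-8.2 -3.8 32.5] t 21.6 op 30.9
(438.0, 89.0, 38.0, 2.321) xyz [-0.013  0.011 -0.001] a [-0.012 -0.007 -0.024]
```

Contact at 37.9 means it's on the bed. I'll release, rise and look.

Emit:
drive_tool(plan=[{"x": 0, "y": 0, "z": -0.04, "ax": 0, "ay": 0, "az": 0, "hand": 30}, {"x": 0, "y": 0, "z": -0.04, "ax": 0, "ay": 0, "az": 0, "hand": 42}, {"x": 0, "y": 0, "z": -0.1, "ax": 0, "ay": 0, "az": 0, "hand": 42}, {"x": 0, "y": 0, "z": -0.8, "ax": 0, "ay": 0, "az": 0, "hand": 42}, {"x": 0, "y": 0, "z": -1.7, "ax": 0, "ay": 0, "az": 0, "hand": 42}, {"x": 0.5, "y": 0.5, "z": -2.4, "ax": 0, "ay": 0, "az": 0, "hand": 20}, {"x": 1.1, "y": 1.1, "z": -2.8, "ax": 0, "ay": 0, "az": 0, "hand": 0}, {"x": 1.7, "y": 1.7, "z": -2.8, "ax": 0, "ay": 0, "az": 0, "hand": 0}], grip_force=40)

```text
clock: 22.4
eef_pos: [444.0, 211.6, 182.2]
tcp_rot: [3.134, 0.002, 2.319]
contact_force: [0.5, -1.0, -1.0]
opening: 0.005
grasp_force: 0.0
```

```bash
python3 go.py 385,-110,180,1.5358; python3 - <<'E'
from h import *
a=imaging.grab_frame("side")[:,:,::-1];cv2.imwrite("pics/s11.png",a)
t=imaging.grab_frame("top")[:,:,::-1];cv2.imwrite("pics/t11.png",t)
cv2.imwrite("pics/t11c.png",np.hstack([cv2.resize(a[180:300,265:345],(320,480),interpolation=3),cv2.resize(t[170:260,340:440],(480,432),interpolation=3,dst=None) if 0 else cv2.resize(t[170:270,300:400],(480,480),interpolation=3)]))
E
```

```text
at [444.  211.6 182.2] [3.134e+00 2.000e-03 2.319e+00] F [ 0.5 -1.  -1. ] t 22.4 op 0.4
(385.0, -110.0, 180.0, 1.5358) xyz [-3.911 -5.24   0.016] a [ 7.400e-02 -6.000e-03  7.478e+00]
```

View pics/t11c.png

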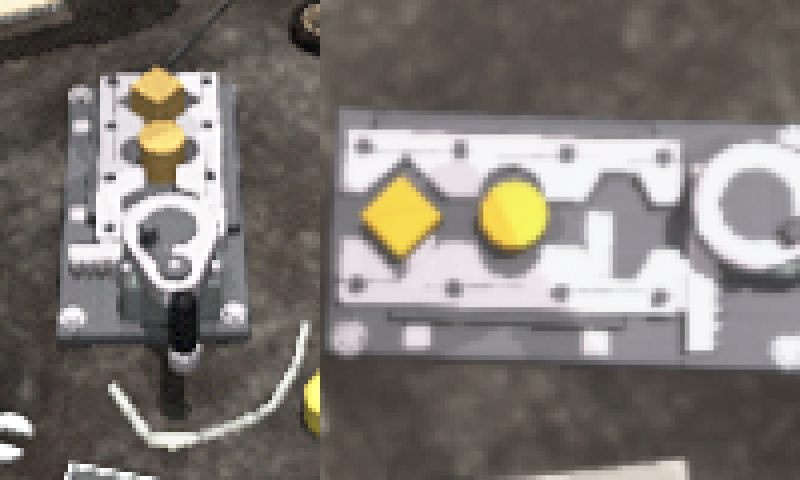

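Both blanks stand centred in their cavities. The tab is at side px (302,239) on the −x side, and the grip top is at (310.7,253).

```bash
python3 - <<'E'
from h import *
np.set_printoptions(precision=1,suppress=True)
t=cv2.imread("pics/t11.png");s=cv2.imread("pics/s11.png")
print("tab",atz("side",(302,239.2),99),"grip",atz("side",(310.7,253),134))
# dark grip blob in top
g=cv2.cvtColor(t,6)[195:240,405:440];m=(g<35).astype(np.uint8)
for st,ce in zip(*cv2.connectedComponentsWithStats(m)[2:]):
    if 8<st[4]<600: print(st,ce,atz("top",ce+[405,195],134))
print(proj("top",[[446,-211,134],[457,-209.5,134]]),proj("side",[[446,-211,134],[457,-209.5,134]]))
A=np.array([439,-101])
for h in(.1,.15,.2):
    u=np.array([np.sin(h-.035),-np.cos(h-.035)]);P=A+42*u
    for l in(.6,.35,-.6):
        c,q=np.cos(l),np.sin(l);print(h,l,"grip",A+110*u,"tab",P+30*np.array([[c,-q],[q,c]])@-u)
E
```

```text
tab [ 421.2 -129.1   99. ] grip [ 441.1 -213.4  134. ]
[[437.3 206.3]
 [436.5 201.9]] [[312.5 252.2]
 [316.7 251.5]]
0.1 0.6 grip [ 446.1 -210.8] tab [ 423.2 -119.3]
0.1 0.35 grip [ 446.1 -210.8] tab [ 429.6 -115.5]
0.1 -0.6 grip [ 446.1 -210.8] tab [ 457.  -117.1]
0.15 0.6 grip [ 451.6 -210.3] tab [ 424.2 -120.1]
0.15 0.35 grip [ 451.6 -210.3] tab [ 430.4 -115.9]
0.15 -0.6 grip [ 451.6 -210.3] tab [ 457.8 -116.2]
0.2 0.6 grip [ 457.1 -209.5] tab [ 425.1 -120.8]
0.2 0.35 grip [ 457.1 -209.5] tab [ 431.1 -116.3]
0.2 -0.6 grip [ 457.1 -209.5] tab [ 458.5 -115.2]
```

Emit:
drive_tool(plan=[{"x": -0.5, "y": -0.7, "z": 0, "ax": 0, "ay": 0, "az": 1.3, "hand": 0}, {"x": -1.0, "y": -1.4, "z": 0, "ax": 0, "ay": 0, "az": 2.6, "hand": 0}, {"x": -1.6, "y": -2.1, "z": 0, "ax": 0, "ay": 0, "az": 3.9, "hand": 0}, {"x": -2.1, "y": -2.8, "z": 0, "ax": 0, "ay": 0, "az": 5.2, "hand": 0}, {"x": -2.6, "y": -3.5, "z": 0, "ax": 0, "ay": 0, "az": 6.5, "hand": 0}, {"x": -3.2, "y": -4.3, "z": 0, "ax": 0, "ay": 0, "az": 7.48, "hand": 0}, {"x": -3.7, "y": -5.0, "z": 0, "ax": 0, "ay": 0, "az": 7.48, "hand": 0}, {"x": -3.91, "y": -5.24, "z": 0, "ax": 0, "ay": 0, "az": 7.48, "hand": 0}], grip_force=40)

```text
clock: 23.3
eef_pos: [382.0, -115.3, 178.3]
tcp_rot: [3.141, 0.001, 1.534]
contact_force: [1.5, 0.3, 0.2]
opening: 0.003
grasp_force: 0.0
```

```bash
python3 go.py 378,-119,93,1.5358
```

```text
at [ 382.  -115.3  178.3] [3.141e+00 1.000e-03 1.534e+00] F [1.5 0.3 0.2] t 23.3 op 0.2
(378.0, -119.0, 93.0, 1.5358) xyz [-0.076 -0.078  1.707] a [ 0.003  0.009 -0.015]
```

Emit:
drive_tool(plan=[{"x": -0.06, "y": -0.08, "z": 0.8, "ax": 0, "ay": 0, "az": 0, "hand": 0}, {"x": -0.06, "y": -0.08, "z": 1.5, "ax": 0, "ay": 0, "az": 0, "hand": 0}, {"x": -0.06, "y": -0.08, "z": 1.7, "ax": 0, "ay": 0, "az": 0, "hand": 0}, {"x": -0.06, "y": 0.1, "z": 1.7, "ax": 0, "ay": 0, "az": 0, "hand": 0}, {"x": -0.06, "y": 0.3, "z": 1.7, "ax": 0, "ay": 0, "az": 0, "hand": 0}, {"x": -0.06, "y": 0.5, "z": 1.7, "ax": 0, "ay": 0, "az": 0, "hand": 0}], grip_force=40)

```text
clock: 23.9
eef_pos: [405.2, -114.8, 93.3]
tcp_rot: [-3.133, -0.002, 1.538]
contact_force: [-3.6, 1.1, -1.6]
opening: -0.001
grasp_force: 0.0
```

Emit:
drive_tool(plan=[{"x": 0, "y": 0.16, "z": 0, "ax": 0, "ay": 0, "az": 0, "hand": 0}, {"x": 0, "y": 0.32, "z": 0, "ax": 0, "ay": 0, "az": 0, "hand": 0}], grip_force=40)

```text
clock: 24.1
eef_pos: [426.3, -116.7, 94.3]
tcp_rot: [3.139, 0.001, 1.538]
contact_force: [0.3, -0.0, 0.3]
opening: -0.003
grasp_force: 0.1
```

Emit:
drive_tool(plan=[{"x": 0, "y": 0.12, "z": 0, "ax": 0, "ay": 0, "az": 0, "hand": 0}, {"x": 0, "y": 0.24, "z": 0, "ax": 0, "ay": 0, "az": 0, "hand": 0}], grip_force=40)

```text
clock: 24.3
eef_pos: [436.2, -117.1, 93.4]
tcp_rot: [-3.14, 0.0, 1.538]
contact_force: [-15.6, -2.8, 11.0]
opening: -0.002
grasp_force: 7.7
```

The tab has reached its stop. I'll back off and check.

Emit:
drive_tool(plan=[{"x": 0, "y": -0.5, "z": 0, "ax": 0, "ay": 0, "az": 0, "hand": 0}, {"x": 0, "y": -0.9, "z": -0.3, "ax": 0, "ay": 0, "az": 0, "hand": 0}, {"x": 0, "y": -1.2, "z": -1.2, "ax": 0, "ay": 0, "az": 0, "hand": 0}, {"x": -0.5, "y": -1.2, "z": -2.0, "ax": 0, "ay": 0, "az": 0, "hand": 25}, {"x": -1.0, "y": -1.2, "z": -2.0, "ax": 0, "ay": 0, "az": 0, "hand": 50}], grip_force=30)

```text
clock: 24.8
eef_pos: [377.7, -166.8, 198.3]
tcp_rot: [3.133, 0.004, 1.539]
contact_force: [1.3, 0.6, 0.2]
opening: 0.332
grasp_force: 0.0
```

```bash
python3 go.py 442,-212,190,1.5358; python3 - <<'E'
from h import *
a=imaging.grab_frame("side")[:,:,::-1];cv2.imwrite("pics/s12.png",a)
t=imaging.grab_frame("top")[:,:,::-1];cv2.imwrite("pics/t12.png",t)
cv2.imwrite("pics/t12c.png",np.hstack([cv2.resize(a[180:280,265:345],(400,500),interpolation=3),cv2.resize(t[180:255,365:445],(400,375),interpolation=3)[[*range(375)]+[0]*125]]))
E
```

```text
at [ 377.7 -166.8  198.3] [3.133 0.004 1.539] F [1.3 0.6 0.2] t 24.8 op 28.4
(442.0, -212.0, 190.0, 1.5358) xyz [-0.862  1.313  0.181] a [0.087 0.035 0.026]
```

View pics/t12c.png

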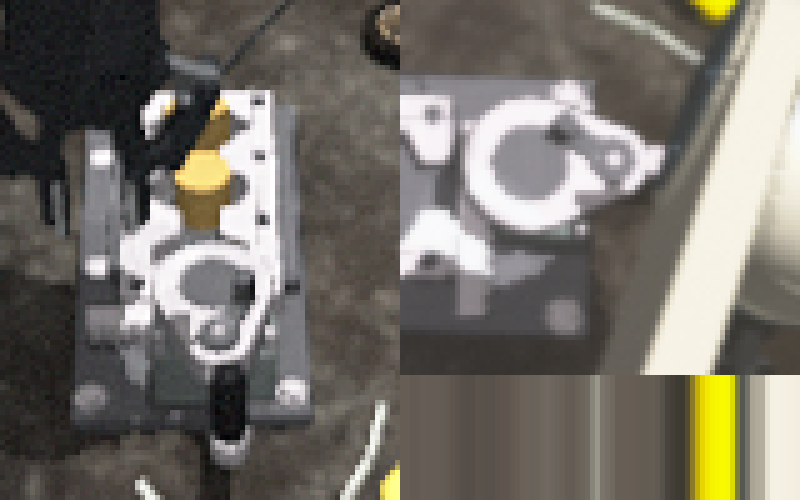

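The tab is now on the +x (closing) side, and the handle is at about +0.07. I'll pinch the grip.

Emit:
drive_tool(plan=[{"x": -0.4, "y": 0.6, "z": 0.1, "ax": 0, "ay": 0, "az": 0, "hand": 50}, {"x": -0.86, "y": 1.31, "z": 0.18, "ax": 0, "ay": 0, "az": 0, "hand": 50}, {"x": -0.86, "y": 1.31, "z": 0.6, "ax": 0, "ay": 0, "az": 0, "hand": 50}, {"x": -0.86, "y": 1.31, "z": 1.2, "ax": 0, "ay": 0, "az": 0, "hand": 50}, {"x": -0.86, "y": 1.31, "z": 1.75, "ax": 0, "ay": 0, "az": 0, "hand": 50}, {"x": -0.86, "y": 1.31, "z": 1.75, "ax": 0, "ay": 0, "az": 0, "hand": 25}, {"x": -0.86, "y": 1.31, "z": 1.75, "ax": 0, "ay": 0, "az": 0, "hand": 10}, {"x": -0.86, "y": 1.31, "z": 1.75, "ax": 0, "ay": 0, "az": 0, "hand": 10}], grip_force=30)

```text
clock: 25.7
eef_pos: [438.6, -209.9, 105.9]
tcp_rot: [-3.141, -0.0, 1.537]
contact_force: [1.4, 0.9, -12.5]
opening: 0.224
grasp_force: 30.2
```

```bash
python3 go.py 457.1,-209.5,110,1.5358 467.8,-207.2,110,1.5358 476,-204.6,110,1.5358
```

```text
at [ 438.6 -209.9  105.9] [-3.141 -0.     1.537] F [  1.4   0.9 -12.5] t 25.7 op 19.1
(457.1, -209.5, 110.0, 1.5358) xyz [ 0.02   0.369 -0.083] a [-0.001 -0.003  0.013]
(467.8, -207.2, 110.0, 1.5358) xyz [ 0.073  0.581 -0.083] a [-0.001 -0.003  0.013]
(476.0, -204.6, 110.0, 1.5358) xyz [ 0.13   0.743 -0.083] a [-0.001 -0.003  0.013]
```

Back-stroke now (counter-clockwise). It should be light, and the jaw should stay still.

Emit:
drive_tool(plan=[{"x": 0.0, "y": 0.12, "z": 0, "ax": 0, "ay": 0, "az": 0, "hand": 10}, {"x": 0.01, "y": 0.25, "z": 0, "ax": 0, "ay": 0, "az": 0, "hand": 10}, {"x": 0.02, "y": 0.37, "z": 0, "ax": 0, "ay": 0, "az": 0, "hand": 10}], grip_force=30)

```text
clock: 26.0
eef_pos: [456.2, -209.7, 105.9]
tcp_rot: [-3.139, 0.0, 1.538]
contact_force: [-6.4, -2.2, -4.5]
opening: 0.225
grasp_force: 31.1
```

Emit:
drive_tool(plan=[{"x": 0.02, "y": 0.1, "z": 0, "ax": 0, "ay": 0, "az": 0, "hand": 10}, {"x": 0.05, "y": 0.2, "z": 0, "ax": 0, "ay": 0, "az": 0, "hand": 10}, {"x": 0.08, "y": 0.3, "z": 0, "ax": 0, "ay": 0, "az": 0, "hand": 10}, {"x": 0.11, "y": 0.37, "z": 0, "ax": 0, "ay": 0, "az": 0, "hand": 10}], grip_force=30)

```text
clock: 26.4
eef_pos: [475.7, -205.7, 106.0]
tcp_rot: [-3.141, 0.002, 1.538]
contact_force: [-3.5, -5.7, -10.3]
opening: 0.219
grasp_force: 30.4
```

```bash
python3 go.py 456,-209.5,110,1.5358 435,-211,110,1.5358 414,-208,110,1.5358 394,-201.5,110,1.5358; cat > jaw.py <<'E'
from h import *
import sys
a=imaging.grab_frame("top")[:,:,::-1];cv2.imwrite("pics/"+sys.argv[1]+".png",a)
c=cv2.imread("pics/top0.png")
g=lambda i:cv2.cvtColor(i,6)
T=g(c)[212:226,304:361]  # moving-half strip, shut
r=cv2.matchTemplate(g(a)[205:250,302:364],T,5);_,v,_,(x,y)=cv2.minMaxLoc(r)
k=r[max(y-1,0):y+2,x];o=0 if len(k)<3 else .5*(k[0]-k[2])/(k[0]-2*k[1]+k[2])
print("jaw shift px",round(205+y+o-212,2),"score",round(v,2))
E
python3 jaw.py t13; python3 - <<'E'
import cv2
E
```

```text
at [ 475.7 -205.7  106. ] [-3.141e+00  2.000e-03  1.538e+00] F [ -3.5  -5.7 -10.3] t 26.4 op 18.7
(456.0, -209.5, 110.0, 1.5358) xyz [-0.089 -0.39  -0.079] a [-0.005  0.015  0.023]
(435.0, -211.0, 110.0, 1.5358) xyz [-0.133 -0.809 -0.079] a [-0.005  0.015  0.023]
(414.0, -208.0, 110.0, 1.5358) xyz [-0.087 -1.231 -0.079] a [-0.005  0.015  0.023]
(394.0, -201.5, 110.0, 1.5358) xyz [ 0.03  -1.635 -0.079] a [-0.005  0.015  0.023]
jaw shift px 10.03 score 0.82
```

The back-stroke was light (about 4 N) and the jaw didn't move. Now the closing strokes.

Emit:
drive_tool(plan=[{"x": -0.05, "y": -0.2, "z": 0, "ax": 0, "ay": 0, "az": 0, "hand": 10}, {"x": -0.09, "y": -0.4, "z": 0, "ax": 0, "ay": 0, "az": 0, "hand": 10}, {"x": -0.12, "y": -0.6, "z": 0, "ax": 0, "ay": 0, "az": 0, "hand": 10}, {"x": -0.13, "y": -0.8, "z": 0, "ax": 0, "ay": 0, "az": 0, "hand": 10}, {"x": -0.12, "y": -1.0, "z": 0, "ax": 0, "ay": 0, "az": 0, "hand": 10}, {"x": -0.09, "y": -1.22, "z": 0, "ax": 0, "ay": 0, "az": 0, "hand": 10}, {"x": -0.04, "y": -1.43, "z": 0, "ax": 0, "ay": 0, "az": 0, "hand": 10}, {"x": 0.03, "y": -1.64, "z": 0, "ax": 0, "ay": 0, "az": 0, "hand": 10}], grip_force=30)

```text
clock: 27.25
eef_pos: [397.5, -203.2, 107.6]
tcp_rot: [3.133, 0.005, 1.536]
contact_force: [8.5, -7.5, -8.2]
opening: 0.223
grasp_force: 30.4
```

Emit:
drive_tool(plan=[{"x": -0.12, "y": 0.4, "z": 0, "ax": 0, "ay": 0, "az": 0, "hand": 10}, {"x": -0.16, "y": 0.83, "z": 0, "ax": 0, "ay": 0, "az": 0, "hand": 10}, {"x": -0.12, "y": 1.25, "z": 0, "ax": 0, "ay": 0, "az": 0, "hand": 10}, {"x": -0.03, "y": 1.64, "z": 0, "ax": 0, "ay": 0, "az": 0, "hand": 10}], grip_force=30)

```text
clock: 27.65
eef_pos: [476.4, -205.9, 107.0]
tcp_rot: [3.141, 0.002, 1.538]
contact_force: [-6.7, -0.9, 5.7]
opening: 0.221
grasp_force: 32.1
```

```bash
python3 go.py; python3 jaw.py t14
```

```text
at [ 476.4 -205.9  107. ] [3.141e+00 2.000e-03 1.538e+00] F [-6.7 -0.9  5.7] t 27.6 op 18.9
jaw shift px 6.93 score 0.76
```

Emit:
drive_tool(plan=[{"x": -0.05, "y": -0.2, "z": 0, "ax": 0, "ay": 0, "az": 0, "hand": 10}, {"x": -0.09, "y": -0.4, "z": 0, "ax": 0, "ay": 0, "az": 0, "hand": 10}, {"x": -0.12, "y": -0.6, "z": 0, "ax": 0, "ay": 0, "az": 0, "hand": 10}, {"x": -0.13, "y": -0.8, "z": 0, "ax": 0, "ay": 0, "az": 0, "hand": 10}, {"x": -0.12, "y": -1.0, "z": 0, "ax": 0, "ay": 0, "az": 0, "hand": 10}, {"x": -0.09, "y": -1.22, "z": 0, "ax": 0, "ay": 0, "az": 0, "hand": 10}, {"x": -0.04, "y": -1.43, "z": 0, "ax": 0, "ay": 0, "az": 0, "hand": 10}, {"x": 0.03, "y": -1.64, "z": 0, "ax": 0, "ay": 0, "az": 0, "hand": 10}], grip_force=30)

```text
clock: 28.5
eef_pos: [397.5, -203.5, 107.9]
tcp_rot: [3.132, 0.005, 1.537]
contact_force: [8.4, -4.2, -0.2]
opening: 0.216
grasp_force: 31.6
```

Emit:
drive_tool(plan=[{"x": -0.12, "y": 0.4, "z": 0, "ax": 0, "ay": 0, "az": 0, "hand": 10}, {"x": -0.16, "y": 0.83, "z": 0, "ax": 0, "ay": 0, "az": 0, "hand": 10}, {"x": -0.12, "y": 1.25, "z": 0, "ax": 0, "ay": 0, "az": 0, "hand": 10}, {"x": -0.03, "y": 1.64, "z": 0, "ax": 0, "ay": 0, "az": 0, "hand": 10}], grip_force=30)

```text
clock: 28.9
eef_pos: [475.9, -205.8, 107.0]
tcp_rot: [3.141, 0.001, 1.537]
contact_force: [-5.5, 1.3, 6.5]
opening: 0.22
grasp_force: 32.9
```

```bash
python3 go.py; python3 jaw.py t15
```

```text
at [ 475.9 -205.8  107. ] [3.141e+00 1.000e-03 1.537e+00] F [-5.5  1.3  6.5] t 28.9 op 18.8
jaw shift px 3.95 score 0.78
```

Emit:
drive_tool(plan=[{"x": -0.05, "y": -0.2, "z": 0, "ax": 0, "ay": 0, "az": 0, "hand": 10}, {"x": -0.09, "y": -0.4, "z": 0, "ax": 0, "ay": 0, "az": 0, "hand": 10}, {"x": -0.12, "y": -0.6, "z": 0, "ax": 0, "ay": 0, "az": 0, "hand": 10}, {"x": -0.13, "y": -0.8, "z": 0, "ax": 0, "ay": 0, "az": 0, "hand": 10}], grip_force=30)

```text
clock: 29.35
eef_pos: [439.4, -213.9, 107.6]
tcp_rot: [3.13, 0.007, 1.537]
contact_force: [9.4, -9.6, -2.3]
opening: 0.222
grasp_force: 32.3
```

Emit:
drive_tool(plan=[{"x": 0.01, "y": -0.2, "z": 0, "ax": 0, "ay": 0, "az": 0, "hand": 10}, {"x": 0.04, "y": -0.42, "z": 0, "ax": 0, "ay": 0, "az": 0, "hand": 10}], grip_force=30)

```text
clock: 29.55
eef_pos: [417.9, -210.4, 107.6]
tcp_rot: [3.132, 0.005, 1.536]
contact_force: [6.7, -18.1, -0.6]
opening: 0.219
grasp_force: 32.3
```

Emit:
drive_tool(plan=[{"x": 0.05, "y": -0.2, "z": 0, "ax": 0, "ay": 0, "az": 0, "hand": 10}, {"x": 0.12, "y": -0.42, "z": 0, "ax": 0, "ay": 0, "az": 0, "hand": 10}], grip_force=30)

```text
clock: 29.75
eef_pos: [396.9, -203.3, 107.6]
tcp_rot: [3.132, 0.005, 1.536]
contact_force: [9.4, -2.9, 0.4]
opening: 0.224
grasp_force: 32.4
```

```bash
python3 go.py; python3 jaw.py t16
```

```text
at [ 396.9 -203.3  107.6] [3.132 0.005 1.536] F [ 9.4 -2.9  0.4] t 29.8 op 19.1
jaw shift px 1.03 score 0.85
```

Back, then a slow final stroke while watching the force.

Emit:
drive_tool(plan=[{"x": -0.12, "y": 0.4, "z": 0, "ax": 0, "ay": 0, "az": 0, "hand": 10}, {"x": -0.16, "y": 0.83, "z": 0, "ax": 0, "ay": 0, "az": 0, "hand": 10}, {"x": -0.12, "y": 1.25, "z": 0, "ax": 0, "ay": 0, "az": 0, "hand": 10}, {"x": -0.03, "y": 1.64, "z": 0, "ax": 0, "ay": 0, "az": 0, "hand": 10}, {"x": -0.07, "y": 1.44, "z": 0, "ax": 0, "ay": 0, "az": 0, "hand": 10}, {"x": -0.12, "y": 1.25, "z": 0, "ax": 0, "ay": 0, "az": 0, "hand": 10}], grip_force=30)

```text
clock: 30.4
eef_pos: [459.3, -211.3, 107.2]
tcp_rot: [3.133, 0.005, 1.538]
contact_force: [8.5, -14.0, -9.3]
opening: 0.219
grasp_force: 31.9
```

Emit:
drive_tool(plan=[{"x": -0.02, "y": -0.1, "z": 0, "ax": 0, "ay": 0, "az": 0, "hand": 10}, {"x": -0.03, "y": -0.2, "z": 0, "ax": 0, "ay": 0, "az": 0, "hand": 10}], grip_force=30)

```text
clock: 30.6
eef_pos: [449.4, -213.1, 107.3]
tcp_rot: [3.132, 0.005, 1.537]
contact_force: [12.1, -16.9, -11.7]
opening: 0.223
grasp_force: 31.8
```

Emit:
drive_tool(plan=[{"x": -0.01, "y": -0.1, "z": 0, "ax": 0, "ay": 0, "az": 0, "hand": 10}, {"x": -0.02, "y": -0.2, "z": 0, "ax": 0, "ay": 0, "az": 0, "hand": 10}], grip_force=30)

```text
clock: 30.8
eef_pos: [439.5, -214.0, 107.3]
tcp_rot: [3.132, 0.006, 1.537]
contact_force: [8.9, -13.2, -7.7]
opening: 0.219
grasp_force: 32.0
```

```bash
python3 go.py; python3 jaw.py t17
```

```text
at [ 439.5 -214.   107.3] [3.132 0.006 1.537] F [  8.9 -13.2  -7.7] t 30.8 op 18.7
jaw shift px 0.21 score 0.87
```

Emit:
drive_tool(plan=[{"x": 0.01, "y": -0.08, "z": 0, "ax": 0, "ay": 0, "az": 0, "hand": 10}, {"x": 0.02, "y": -0.16, "z": 0, "ax": 0, "ay": 0, "az": 0, "hand": 10}], grip_force=30)

```text
clock: 31.05
eef_pos: [432.6, -213.7, 107.6]
tcp_rot: [3.129, 0.008, 1.537]
contact_force: [15.3, -20.3, -16.5]
opening: 0.224
grasp_force: 31.2
```

Emit:
drive_tool(plan=[{"x": 0.02, "y": -0.08, "z": 0, "ax": 0, "ay": 0, "az": 0, "hand": 10}, {"x": 0.03, "y": -0.16, "z": 0, "ax": 0, "ay": 0, "az": 0, "hand": 10}], grip_force=30)

```text
clock: 31.25
eef_pos: [425.8, -212.5, 107.9]
tcp_rot: [3.127, 0.009, 1.537]
contact_force: [17.1, -21.0, -18.1]
opening: 0.224
grasp_force: 31.1
```

```bash
python3 go.py; python3 jaw.py t18
```

```text
at [ 425.8 -212.5  107.9] [3.127 0.009 1.537] F [ 17.1 -21.  -18.1] t 31.2 op 19.1
jaw shift px 0.19 score 0.87
```

The jaw is at its stop: 0.2 px with no change while the force rises. I'll give one more small, firm push to seat it.

Emit:
drive_tool(plan=[{"x": 0.05, "y": -0.1, "z": 0, "ax": 0, "ay": 0, "az": 0, "hand": 10}, {"x": 0.08, "y": -0.2, "z": 0, "ax": 0, "ay": 0, "az": 0, "hand": 10}], grip_force=50)

```text
clock: 31.5
eef_pos: [418.0, -210.7, 108.2]
tcp_rot: [3.123, 0.014, 1.538]
contact_force: [22.8, -39.7, -34.3]
opening: 0.213
grasp_force: 49.6
```

```bash
python3 go.py; python3 jaw.py t19
```

```text
at [ 418.  -210.7  108.2] [3.123 0.014 1.538] F [ 22.8 -39.7 -34.3] t 31.5 op 18.2
jaw shift px 0.19 score 0.87
```

Shut. I'll relieve the load, release, lift clear, and take the last look.

Emit:
drive_tool(plan=[{"x": 0.03, "y": 0.14, "z": 0, "ax": 0, "ay": 0, "az": 0, "hand": 10}, {"x": 0.03, "y": 0.14, "z": 0, "ax": 0, "ay": 0, "az": 0, "hand": 30}, {"x": 0.03, "y": 0.14, "z": 0, "ax": 0, "ay": 0, "az": 0, "hand": 50}, {"x": 0.03, "y": 0.14, "z": -0.8, "ax": 0, "ay": 0, "az": 0, "hand": 50}, {"x": 0.03, "y": 0.14, "z": -1.7, "ax": 0, "ay": 0, "az": 0, "hand": 50}, {"x": 0.03, "y": -0.7, "z": -2.4, "ax": 0, "ay": 0, "az": 0, "hand": 50}, {"x": 0.03, "y": -1.5, "z": -2.6, "ax": 0, "ay": 0, "az": 0, "hand": 50}, {"x": 0.03, "y": -2.0, "z": -2.6, "ax": 0, "ay": 0, "az": 0, "hand": 50}], grip_force=30)

```text
clock: 32.35
eef_pos: [308.4, -197.8, 237.2]
tcp_rot: [3.139, 0.001, 1.538]
contact_force: [0.8, 0.1, -0.3]
opening: 0.585
grasp_force: 0.0
```

```bash
python3 go.py; python3 jaw.py t20; python3 - <<'E'
from h import *
a=imaging.grab_frame("side")[:,:,::-1];t=imaging.grab_frame("top")[:,:,::-1]
cv2.imwrite("pics/f.png",np.hstack([cv2.resize(a[170:350,240:375],(405,540),interpolation=3),cv2.resize(t[180:260,300:380],(390,390),interpolation=3)[[*range(390)]+[0]*150]]))
E
```

```text
at [ 308.4 -197.8  237.2] [3.139e+00 1.000e-03 1.538e+00] F [ 0.8  0.1 -0.3] t 32.4 op 50.0
jaw shift px 0.19 score 0.88
```

View pics/f.png

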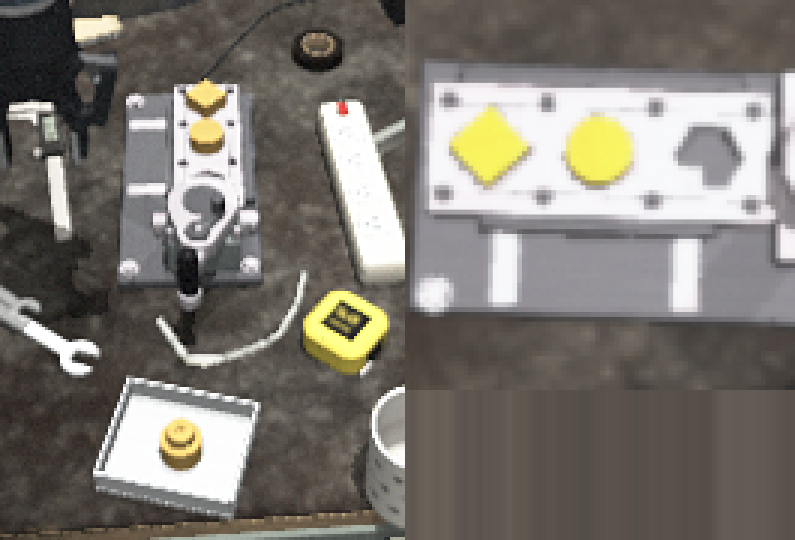

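The die is shut with both blanks clamped, the piece is in the tray, the lever is on the closing side, and the tape measure and tape roll haven't moved.

```bash
python3 -c "from rig import r; print(r.sign_off())"
```

```text
the job is handed in; nothing more can be done
None
```

The job is handed in: the turned piece is in the tray, the round and square blanks are clamped in their cavities with the die shut (no hex blank was on the bench), the handle free-wheeled on its back-stroke, and the tape measure and tape roll were left alone, but I never spotted the marker in the pictures.

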